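# Unload a bench drying box, fold its lid stay and shut the lid

### The job

Shut down the drying box. First slide its red heat grip along the track to the green clip. Then lift every brass bar out of the box's basket and lay them flat in the wooden tray, none on top of another. With all bars out, break the locked lid stay by pulling its yellow knuckle pin towards the front of the box, and then lower the lid gently until it is fully shut. Leave the glue bottle and the flat round tin where they are.

Things in the scene. Friction and masses are not known exactly. Their poses are not given: they have to be found in the camera images.
- dryer: blue bench drying box, fixed. Origin on the bench under the middle of its basket; own x points to its back, y to its left, z up. Casing 150 mm wide, x from -86 to 140 mm, rim 80 mm high; a control ledge in front (x -150 to -86 mm, top at z = 40 mm) carries the heat grip. The lid starts open behind the basket, held up by a locked folding stay on the box's left side.
- basket (a point): middle of the floor of the basket, a shallow open well in the box's top with a slotted steel floor at z = 70 mm; inside 152 mm (box's x) by 136 mm (y), walls 10 mm high
- heat (a joint): heat grip: a red block 28 mm (x) by 20 mm (y) by 40 mm high that slides along the box's y on a 90 mm track; 0 m at the end towards the box's right (-y), 0.09 at the left end. About 1.5 N moves it, and it stays where it is left. The track plate under it is 40 mm wide, its top 54 mm above the bench.
- heat_top (a point): centre of the top face of the red heat grip, about 94 mm above the bench; the grip reaches 40 mm below it
- mark: small green clip (10 x 6 x 12 mm) on the front edge of the control ledge, in front of the track; origin under its centre; axes as those of the box. The heat grip is set when its middle is level with the clip along the box's y.
- lid (a joint): aluminium hood lid, 138 mm wide; its angle in rad: 0 as it stands open (about 92 degrees up), grows as it is lowered, 1.60 fully shut. The hinge is stiff (about 0.55 N m): the lid stays where it is left, so push it all the way down. While the stay is locked the lid cannot be lowered.
- lid_hinge (a point): middle of the lid's hinge axis, fixed on the box at x = +122 mm, z = 80 mm of the box; the axis runs along the box's y. Seen from this axis, the lid's outer face lies 22 mm outside it (behind the axis when open, above it when shut) and the lid reaches 216 mm out.
- lid_handle (a point): middle of the steel bar handle on the lid's free edge (bar 11 mm thick, 100 mm long along the box's y); 251 mm from the hinge axis, and at the top of the lid when it is open
- knuckle (a joint): fold of the lid stay at its knuckle, rad: 0 is locked (over centre, against its stop), the two links (50 mm each) are in line at 0.20, and it is broken beyond that; about 2.0 when the lid is shut. It breaks when the knuckle pin is drawn towards the front of the box (-x of the box) by 15 to 20 mm, with 3 to 12 N; the pin then goes down and forward as the lid is lowered.
- knuckle_grip (a point): point on the yellow knuckle pin, a horizontal round bar 14 mm thick along the box's y that stands out 84 mm from the stay on the box's left side; this point is on its axis, 26 mm short of its free end, 69 mm clear of the casing's side and 75 mm of the lid's side
- tray: open wooden tray with grey lining, fixed, 120 mm (own x) by 200 mm (own y), 26 mm high; origin on the bench under its centre; its floor is 16 mm above the bench, walls 6 mm thick
- bar_0_mid (a point): centre of a brass bar, 21 mm (own x) by 66 mm (own y) by 20 mm high, 0.15 to 0.31 kg; it starts lying flat in the basket. Two to four of the four bars are present
- bar_1_mid (a point): centre of a brass bar, 21 mm (own x) by 66 mm (own y) by 20 mm high, 0.15 to 0.31 kg; it starts lying flat in the basket. Two to four of the four bars are present
- bar_2_mid (a point): centre of a brass bar, 21 mm (own x) by 66 mm (own y) by 20 mm high, 0.15 to 0.31 kg; it starts lying flat in the basket. Two to four of the four bars are present
- bar_3_mid (a point): centre of a brass bar, 21 mm (own x) by 66 mm (own y) by 20 mm high, 0.15 to 0.31 kg; it starts lying flat in the basket. Two to four of the four bars are present
- glue: small glue bottle, 27 x 40 x 71 mm, standing near the tray; leave it alone. Origin at its foot
- flux: flat round pale tin, 58 mm across, 18 mm high, lying on the bench between box and tray; leave it alone. Origin at its foot

How it is judged:
By the outcome, as a careful person would: the job done as asked, in the order asked, and still so for the second after the job is handed in, with the robot touching nothing.
Of bar_0, bar_1, bar_2, bar_3 only 2 to 4 are there at a start; the rules pass over those that are not, and their reading is None.
At some moment in a run one of bar_0, bar_1, bar_2, bar_3 may be knocked a few centimetres aside while the robot is not near it.
Once in a run the grip may slacken for a moment while it holds something.
It also fails if it takes over 210 s, if anything falls off the work surface, if the arm or the gripper's body presses on something with over 40 N, if the wrist force passes 120 N, or if a joint passes its speed limit or range.

### The arm

A 7-joint arm with a two-finger parallel gripper is mounted at the origin on a cart in front of the work surface, level with it; the furniture and walls round the work are solid. World frame = base frame: x ahead of the robot, y to its left, z up, the work surface at z = 0. Lengths are in mm, angles in rad, forces in N, time in s.
With the tool pointing down it reaches from about 400 to 850 mm from the base axis. Payload 4.5 kg.
Tool frame: the origin (TCP) lies at the very end of the fingers, on their centre line; the grasp point (between the pads) lies 19 mm behind it (arm.grasp_offset is the distance from the TCP to the grasp point, in mm); z points along the fingers, y is the line along which they close (so a half turn about z gives the same grasp; the last joint's range is limited). The gripper opens to 85 mm and grips with 20 to 120 N. Pads are 22 mm wide; open, the fingers measure 114 mm over their backs; the gripper's body (76 mm by 85 mm) begins 54 mm behind the grasp point. The pads swing forward as they close: fully open they stand 13 mm farther back than shut.
Start: joints at [1.178, 0.689, -0.195, 1.565, 0.157, 0.902, -0.215], TCP at [258.756, -568.946, 231.317] pointing down, gripper open.
Joint ranges: [-3.01, 3.01], [-0.46, 2.08], [-1.47, 1.51], [0.13, 2.56], [-1, 4.14], [0.04, 2.09], [-2.66, 2.66]. Speed limits (rad/s): [2.57, 2.57, 3.14, 3.14, 3.14, 3.14, 3.14].

### API

Orientations are given as [roll, pitch, yaw] about the fixed x, y, z axes, in that order (R = Rz(yaw) Ry(pitch) Rx(roll)).
In Python, from station import get_obs, grab_frame, ticket, arm gives the robot as it stands.
- The arm moves only by the tool send_rows, never from a script. Its argument "moves" is a list of rows, each a list of 5 numbers: the shift along the tool's x, y, z in units of 30 mm (1.0 is 30 mm), then the turn about the tool's z in rad, then the finger opening in mm, from 0 to 85.4. In form: [[x, y, z, twist, gripper], ...]. A call has 1 to 20 rows; each row is the pose to reach, as a shift and turn from the pose commanded when the call began, along the tool's axes at that moment; what a row does not reach only later rows make up. A row lasts 1/12 s, in which the tool goes at most 41.7 mm and 7.16 degrees, less where a joint would pass 70% of its speed; a pose out of reach is approached as far as the arm can. A call with a gripper value outside its range is refused whole. The fingers move at their own pace and stop on an object; "grip_force" is the grip in N (left out, the last holds). Time passes only in rows, so rows that repeat a pose let the fingers close. It gives the time, the measured TCP pose, the force, the opening and the grip force at its end, in the units of the state.
- get_obs(): the state, without advancing time (a new reading comes with each control period).
- grab_frame(name): name is "side" or "top"; returns a dict with "pixels" (384x512x3 uint8, blue, green, red), "fov_y" (degrees; the focal length in pixels is half the picture's height over the tangent of half this angle, whatever the lens; pixels are square), "cx", "cy" (the principal point, pixels), "rvec" (rotation vector, rad) and "tvec" (3), from world to camera coordinates, as OpenCV has them. Camera axes: x right, y down, z forward; pixel columns grow to the right and rows downward; lengths in mm; the calibration is good to about 2 mm. A picture is of the moment at which its call begins. There is no depth.
- ticket.job_done(): hands the job in; it is judged then, once.
The state is a dict: "time_s": time; "joints": joint angles; "joint_velocities": joint speeds; "joint_efforts": joint torques, N m; "tcp_pos": TCP position; "eef_rot": TCP orientation; "wrist_force": force on the tool from outside, world axes, zero at the start; "torque": the same for the moment, N m; "grip_width": opening from 0.0 (shut) to 1.0 (fully open); "grasp_force": force on a finger pad.
Only numpy, scipy, OpenCV 4.12 (cv2) and the standard library are available. Lean on these libraries where they do the work, as an engineer would, in place of code of your own. Each camera call takes 0.05 s, during which the arm holds its last target. There are 200 camera calls.

## Working session

There is one attempt and no reset: what is moved stays moved. The work goes in short steps, Python scripts to look and compute and a tool call to move; the robot and the scene stay as the last step left them, time stands still between calls to the robot, and variables do not carry over. Pictures are saved under pics/ and viewed, at most 14 in all, crops included, and the job is handed in when it is done.

Besides the shell and the picture viewer there is one more tool, called after "Request:" by a JSON object that holds its "api" and its "payload". send_rows: Moves the arm, as the interface text tells. Its arguments: {"type":"object","properties":{"moves":{"type":"array","items":{"type":"array","items":{"type":"number"}}},"grip_force":{"type":"number"}},"required":["moves"]}

```bash
mkdir -p pics; ls; cat > h.py <<'E'
import numpy as np, cv2
from station import get_obs, grab_frame, ticket, arm
from scipy.spatial.transform import Rotation as R
def snap(name,fn):
    f=grab_frame(name); cv2.imwrite('pics/'+fn,f['pixels']); np.save('pics/'+fn+'.npy',{k:v for k,v in f.items() if k!='pixels'},allow_pickle=True); return f
def cam(fn):
    f=np.load('pics/'+fn+'.npy',allow_pickle=True).item()
    F=192/np.tan(np.radians(f['fov_y'])/2)
    return np.array([[F,0,f['cx']],[0,F,f['cy']],[0,0,1]]),cv2.Rodrigues(np.array(f['rvec'],float))[0],np.array(f['tvec'],float).ravel(),f
def ray(fn,u,v):
    K,r,t,_=cam(fn); return -r.T@t, r.T@np.linalg.inv(K)@np.array([u,v,1.])
def onz(fn,u,v,z):
    c,d=ray(fn,u,v); return c+d*(z-c[2])/d[2]
def proj(fn,P):
    K,r,t,_=cam(fn); q=(np.atleast_2d(P)@r.T+t)@K.T; return q[:,:2]/q[:,2:]
def tri(obs):
    A=np.zeros((3,3));b=np.zeros(3)
    for fn,u,v in obs:
        c,d=ray(fn,u,v);d/=np.linalg.norm(d);M=np.eye(3)-np.outer(d,d);A+=M;b+=M@c
    return np.linalg.solve(A,b)
def rows(P):  # world target -> tool shift units from measured TCP
    o=get_obs(); return R.from_euler('xyz',o['eef_rot']).as_matrix().T@(np.array(P)-o['tcp_pos'])/30
E
python3 - <<'E'
from h import *
for n in('top','side'):
    f=snap(n,n+'0.png'); print({k:v for k,v in f.items() if k!='pixels'}, -cv2.Rodrigues(np.array(f['rvec'],float))[0].T@np.array(f['tvec']).ravel())
print(get_obs()); print(R.from_euler('xyz',get_obs()['eef_rot']).as_matrix().round(3))
E
```

```text
pics
{'fov_y': 42.39785302825562, 'cx': 261.8478940654669, 'cy': 193.21033716860097, 'rvec': array([ 2.16729388, -2.16889804,  0.07858952]), 'tvec': array([ -22.27049607,  533.26895788, 1672.79092626])} [ 382.70815667  -50.41744167 1712.91966765]
{'fov_y': 52.91876913304686, 'cx': 261.66712881876396, 'cy': 191.4006463798854, 'rvec': array([ 2.21443782, -0.07281461,  0.00933419]), 'tvec': array([-493.71117663,  187.91964186, 1109.20677107])} [ 465.48314284 -800.72415544  807.1991386 ]
{'time_s': 0.1, 'joints': array([ 1.17775901,  0.68991568, -0.19451902,  1.56624777,  0.15727927,
        0.90247179, -0.2150919 ]), 'joint_velocities': array([ 0.00024282, -0.00421643,  0.00058045, -0.00335206,  0.00017836,
        0.00091982, -0.00024717]), 'joint_efforts': array([-3.60923834e-03, -5.40598261e+01, -1.27151694e+00, -1.58984005e+01,
        9.37376608e-03,  4.43143013e-03, -3.38529503e-05]), 'tcp_pos': array([ 258.47118915, -568.41248742,  230.55242051]), 'eef_rot': array([-3.13994129e+00,  1.00208312e-04,  4.26909091e-01]), 'wrist_force': array([ 0.21941283,  0.73642145, -0.20630389]), 'torque': array([-0.02912155,  0.00745881,  0.01087845]), 'grasp_force': 0.0, 'grip_width': 0.9965392167423164}
[[ 0.91   0.414 -0.001]
 [ 0.414 -0.91   0.001]
 [-0.    -0.002 -1.   ]]
```

View pics/top0.png

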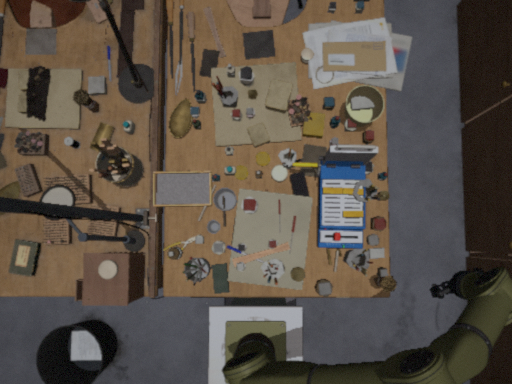

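View pics/side0.png

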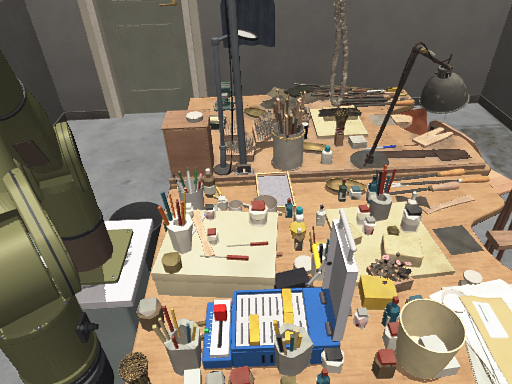

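The top view shows the dryer at about (342,205) with its lid towards the top of the picture, the tray at (183,188), the knuckle pin at (305,166) and the tin at (279,173). The side view shows the red grip at (220,312) and yellow bars in the basket. I'll zoom in.

```bash
python3 - <<'E'
import cv2,numpy as np
t=cv2.imread('pics/top0.png');s=cv2.imread('pics/side0.png')
a=cv2.resize(t[135:255,260:400],None,fx=5.7,fy=5,interpolation=cv2.INTER_CUBIC)
a=cv2.resize(t[135:255,262:392],(650,600),interpolation=cv2.INTER_CUBIC)
b=cv2.resize(s[200:368,190:380],(680,600),interpolation=cv2.INTER_CUBIC)
cv2.imwrite('pics/a.png',a);cv2.imwrite('pics/b.png',b)
E
```

```text
(no output)
```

View pics/a.png

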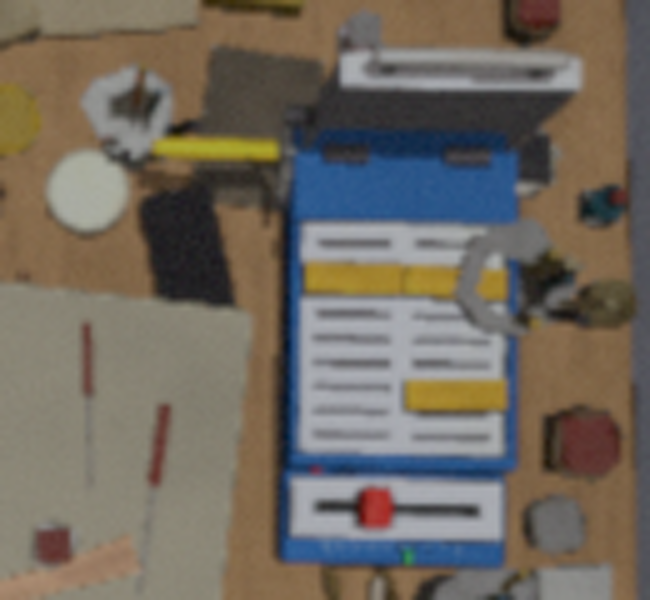

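View pics/b.png

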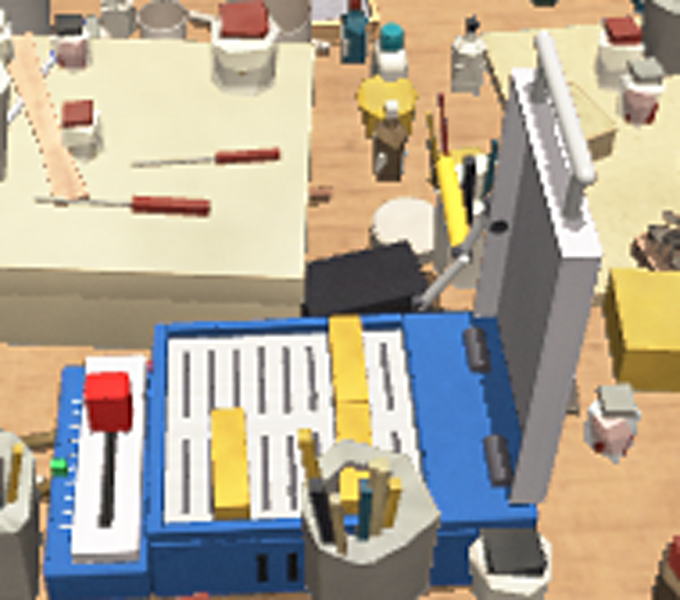

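```bash
cat > fit.py <<'E'
from h import *
from scipy.optimize import least_squares
A=lambda x,y:(262+(x+.5)/5-.5,135+(y+.5)/5-.5)
B=lambda x,y:(190+x/3.579,200+y/3.571)
T=[((-150,75,40),A(280,562)),((-150,-75,40),A(503,566)),((-86,75,80),A(285,470)),((-86,-75,80),A(515,470)),((130,50,331),A(370,66)),((130,-50,331),A(556,72))]
S=[((-150,75,40),B(65,365)),((-150,-75,40),B(47,595)),((-86,75,80),B(157,325)),((-86,-75,80),B(148,538)),((140,-75,80),B(537,525))]
def W(p,P):
    c,s=np.cos(p[2]),np.sin(p[2]); P=np.array(P,float)
    return P@np.array([[c,s,0],[-s,c,0],[0,0,1]])+[p[0],p[1],0]
def res(p): return np.concatenate([(proj(f,W(p,[a for a,_ in L]))-[b for _,b in L]).ravel() for f,L in(('top0.png',T),('side0.png',S))])
s=least_squares(res,[540,-300,0.],loss='soft_l1'); p=s.x; np.save('dry.npy',p)
if __name__=='__main__':
    print(p,np.degrees(p[2]),res(p).reshape(-1,2).round(1).tolist())
    inv=lambda P:(np.array([[np.cos(p[2]),np.sin(p[2])],[-np.sin(p[2]),np.cos(p[2])]])@(np.array(P)[:2]-p[:2])).round(1)
    for n,(x,y) in dict(barL=(354,279),barR=(458,284),barF=(456,396)).items():
        q=onz('top0.png',*A(x,y),90); print(n,q.round(1),inv(q))
    q=onz('top0.png',*A(376,508),94);print('heat',q.round(1),inv(q))
    q=onz('top0.png',*A(408,557),52);print('clip',q.round(1),inv(q))
    q=tri([('side0.png',*B(59,465)),('top0.png',*A(408,557))]);print('clip tri',q,inv(q))
    q=tri([('side0.png',*B(108,402)),('top0.png',*A(376,508))]);print('heat tri',q,inv(q))
    for nm,a,b in(('pin free end',A(152,147),B(445,157)),('pin root',A(278,150),B(461,245))):
        q=tri([('top0.png',*a),('side0.png',*b)]);print(nm,q.round(1),inv(q))
    for u,v in((153,172),(210,171),(212,206),(155,208)):print('tray',onz('top0.png',u,v,26).round(1))
    print('tin',onz('top0.png',*A(88,191),18).round(1))
    im=cv2.imread('pics/top0.png')[155:225,140:225];cv2.imwrite('pics/c.png',cv2.resize(im,(680,560),interpolation=cv2.INTER_CUBIC))
E
python3 fit.py
```

```text
[ 5.01060646e+02 -2.90059262e+02 -1.78594436e-02] -1.0232707432813084 [[0.7, -0.6], [1.0, -0.6], [1.0, -1.6], [0.9, -0.8], [2.4, 0.7], [0.8, 0.1], [-0.9, -0.2], [-1.2, -5.1], [-1.1, -0.9], [-0.1, -1.2], [1.8, -2.6]]
barL [ 536.3 -255.6   90. ] [34.6 35.1]
barR [ 532.9 -323.7   90. ] [ 32.4 -33.1]
barF [ 459.3 -321.2   90. ] [-41.2 -31.9]
heat [ 386.3 -267.5   94. ] [-115.1   20.5]
clip [ 353.9 -293.9   52. ] [-147.    -6.5]
clip tri [ 355.01451283 -294.34758428   47.86670876] [-145.9   -6.9]
heat tri [ 387.23631027 -269.91573757   75.02750041] [-114.2   18.1]
pin free end [ 620.  -122.   125.1] [115.9 170.2]
pin root [ 617.3 -203.2  126.2] [114.6  88.9]
tray [607.  352.6  26. ]
tray [610.  155.7  26. ]
tray [489.4 147.8  26. ]
tray [482.7 343.3  26. ]
tin [604.3 -82.4  18. ]
```

View pics/c.png

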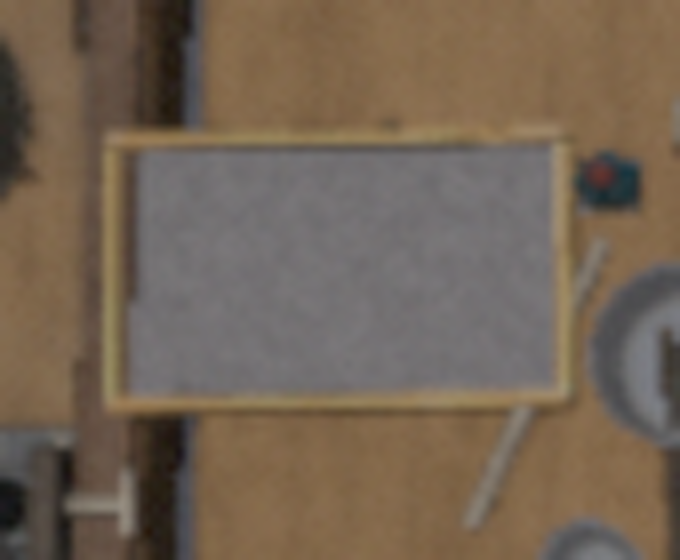

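Request:
{"api": "send_rows", "payload": {"moves": [[1,-0.9,0,0.1,70],[2,-1.8,0,0.2,70],[3,-2.7,0,0.3,70],[4,-3.6,0,0.4,70],[5,-4.5,0,0.445,70],[6,-5.4,0,0.445,70],[7,-6.3,0,0.445,70],[7.6,-6.9,0,0.445,70],[8.02,-7.28,0,0.445,70],[8.02,-7.28,0.5,0.445,70],[8.02,-7.28,0.8,0.445,70],[8.02,-7.28,0.8,0.445,70]]}}

```text
time_s: 1.1
tcp_pos: [386.5, -269.3, 205.8]
eef_rot: [-3.14, 0.003, -0.017]
wrist_force: [-0.0, 0.5, 0.4]
grip_width: 0.818
grasp_force: 0.0
```

```bash
python3 - <<'E'
from h import *
snap('top','t1.png');snap('side','s1.png');o=get_obs();print(o['tcp_pos'],o['eef_rot'],o['joints'],o['wrist_force'])
t=cv2.imread('pics/t1.png');s=cv2.imread('pics/s1.png')
a=cv2.resize(t[185:285,300:400],(400,400),interpolation=cv2.INTER_CUBIC)
b=cv2.resize(s[240:384,130:274],(400,400),interpolation=cv2.INTER_CUBIC)
cv2.imwrite('pics/d.png',np.hstack([a,b]))
E
```

```text
[ 387.06988238 -270.49625687  207.13008467] [-3.14122648e+00  9.23297463e-04 -1.83476060e-02] [ 0.53546375  0.5325365  -0.03566566  2.0444169   0.03395913  0.56616607
 -1.11309183] [-0.36332238 -0.80120103 -0.11995468]
```

View pics/d.png

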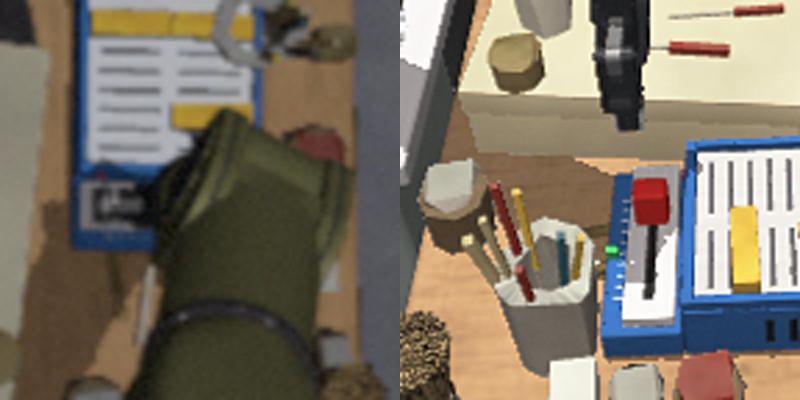

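```bash
python3 - <<'E'
from h import *
A=lambda x,y:(262+(x+.5)/5-.5,135+(y+.5)/5-.5)
for a,b in(((470,590),(182,335)),((440,585),(182,335)),((520,585),(182,335))): print(tri([('top0.png',*A(*a)),('side0.png',*b)]), [ray('side0.png',*b)])
for z in(0,60,80,100,120): print(z,onz('side0.png',182,335,z),onz('side0.png',187,310,z),onz('side0.png',173,311,z))
E
```

```text
[ 323.03553405 -330.12269545   92.88611584] [(array([ 465.48314284, -800.72415544,  807.1991386 ]), array([-0.19146431,  0.58697949, -0.89442799]))]
[ 322.02866005 -315.13381698   71.1883914 ] [(array([ 465.48314284, -800.72415544,  807.1991386 ]), array([-0.19146431,  0.58697949, -0.89442799]))]
[ 329.16144134 -354.93071751  130.142481  ] [(array([ 465.48314284, -800.72415544,  807.1991386 ]), array([-0.19146431,  0.58697949, -0.89442799]))]
0 [ 292.69133766 -270.98968492    0.        ] [ 297.57392536 -202.1080415     0.        ] [ 2.63086862e+02 -2.02618083e+02 -1.13686838e-13]
60 [ 305.53514264 -310.36543089   60.        ] [ 310.05480222 -246.60383581   60.        ] [ 278.13120051 -247.07596536   60.        ]
80 [ 309.81641096 -323.49067955   80.        ] [ 314.21509451 -261.43576725   80.        ] [ 283.14597991 -261.89525948   80.        ]
100 [ 314.09767929 -336.61592821  100.        ] [ 318.37538679 -276.26769868  100.        ] [ 288.16075931 -276.7145536   100.        ]
120 [ 318.37894761 -349.74117686  120.        ] [ 322.53567908 -291.09963012  120.        ] [ 293.17553871 -291.53384772  120.        ]
```

Request:
{"api": "send_rows", "payload": {"moves": [[0,-0.07,1,0,60],[0,-0.07,2,0,60],[0,-0.07,3,0,60],[0,-0.07,4,0,60],[0,-0.07,4.6,0,60],[0,-0.07,4.6,0,60],[0,-0.07,4.6,0,15],[0,-0.07,4.6,0,15],[0,-0.07,4.6,0,15],[0,-0.07,4.6,0,15],[0,-0.07,4.6,0,15],[0,-0.07,4.6,0,15]], "grip_force": 30}}

```text
time_s: 2.2
tcp_pos: [388.3, -269.1, 70.9]
eef_rot: [3.14, -0.003, -0.019]
wrist_force: [0.2, 0.0, 6.4]
grip_width: 0.228
grasp_force: 31.9
```

Request:
{"api": "send_rows", "payload": {"moves": [[0,0.2,0,0,15],[0,0.4,0,0,15],[0,0.6,0,0,15],[0,0.8,0,0,15],[0,0.88,0,0,15],[0,0.88,0,0,15],[0,0.88,0,0,15]]}}

```text
time_s: 2.78
tcp_pos: [387.7, -296.2, 70.9]
eef_rot: [3.139, -0.003, -0.019]
wrist_force: [0.9, -1.4, 6.1]
grip_width: 0.228
grasp_force: 31.8
```

Request:
{"api": "send_rows", "payload": {"moves": [[0,0,0,0,35],[0,0,0,0,35],[0,0,0,0,35],[0,0,-1,0,35],[0,0,-2,0,35],[0,0,-3,0,35],[0,0,-4,0,35],[0,-1,-4.3,0,35],[0,-2,-4.3,0,35],[0,-3,-4.3,0,35],[0,-4,-4.3,0,35],[0,-5,-4.3,0,35],[0,-6,-4.3,0,35],[0,-6.5,-4.3,0,35],[0,-6.5,-4.3,0,35]]}}

```text
time_s: 4.03
tcp_pos: [390.3, -95.9, 198.3]
eef_rot: [-3.14, 0.001, -0.011]
wrist_force: [-0.3, 0.3, -1.1]
grip_width: 0.409
grasp_force: 0.0
```

```bash
python3 - <<'E'
from h import *
snap('top','t2.png');snap('side','s2.png');o=get_obs();print(o['tcp_pos'],o['eef_rot'],o['joints'],o['wrist_force'])
t=cv2.imread('pics/t2.png');s=cv2.imread('pics/s2.png')
a=cv2.resize(t[150:250,315:383],(408,600),interpolation=cv2.INTER_CUBIC)
b=cv2.resize(s[285:365,195:245],(375,600),interpolation=cv2.INTER_CUBIC)
cv2.imwrite('pics/e.png',np.hstack([a,b]))
E
```

```text
[390.43978797 -99.63470225 198.3737591 ] [ 3.14133846e+00  3.64365281e-05 -1.65416169e-02] [ 1.35484474e-01  4.79445752e-01 -5.59210863e-04  2.24272142e+00
  1.26381218e-03  4.19431989e-01 -1.45350389e+00] [-0.01560492 -0.53146202 -0.15114073]
```

View pics/e.png

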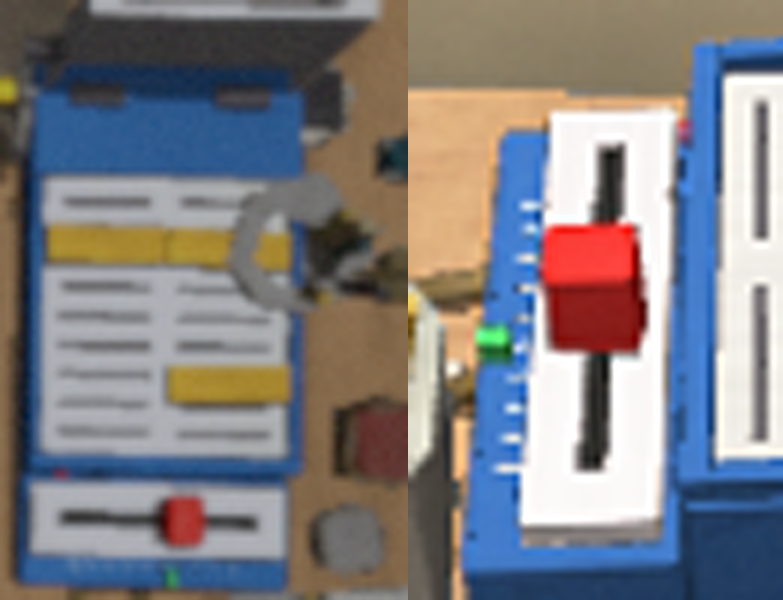

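The red grip is at (183,521) and the clip at (173,577) in the left crop, with the bars unmoved. I'll measure the offset by colour.

```bash
python3 - <<'E'
from h import *
p=np.load('dry.npy');c,s=np.cos(p[2]),np.sin(p[2])
inv=lambda q:(np.array([[c,s],[-s,c]])@(q[:2]-p[:2])).round(1)
def cen(fn,box,hue):
    im=cv2.imread('pics/'+fn);h=cv2.cvtColor(im,cv2.COLOR_BGR2HSV).astype(int);x0,x1,y0,y1=box
    m=np.zeros(im.shape[:2])
    hh=(h[...,0]-hue+90)%180-90
    m[(abs(hh)<12)&(h[...,1]>150)&(h[...,2]>70)]=1
    k=np.zeros_like(m);k[y0:y1,x0:x1]=m[y0:y1,x0:x1]
    w=k*h[...,1]; ys,xs=np.indices(m.shape); return (w*xs).sum()/w.sum(),(w*ys).sum()/w.sum(),k.sum()
u=cen('t2.png',(330,375,228,244),0);print(u);q=onz('t2.png',*u[:2],92);print('heat',q,inv(q))
u=cen('t2.png',(335,352,243,250),60);print(u);q=onz('t2.png',*u[:2],50);print('clip',q,inv(q))
u=cen('s2.png',(200,212,320,340),60);print(u);q=onz('s2.png',*u[:2],47);print('clip side',q,inv(q))
B=lambda x,y:(195+(x-408)/7.5,285+y/7.5)
for e in((543,250+7),(635,257)):pass
q=onz('s2.png',*B(593,257),94);print('heat side top',q,inv(q))
# bars
for n,(x,y) in dict(L=(107,245),R=(228,249),F=(229,385)).items():
    q=onz('t2.png',315+x/6,150+y/6,90);print(n,q.round(1),inv(q))
print(rows([0,0,0]))
E
```

```text
(np.float64(344.8360037700283), np.float64(236.07768951124277), np.float64(41.0))
heat [ 386.72340423 -293.84186742   92.        ] [-114.3   -5.8]
(np.float64(nan), np.float64(nan), np.float64(0.0))
clip [nan nan nan] [nan nan]
(np.float64(206.29396325459317), np.float64(330.5113735783027), np.float64(14.0))
clip side [ 355.67812066 -294.3347348    47.        ] [-145.3   -6.9]
heat side top [ 389.52683578 -300.38221913   94.        ] [-111.3  -12.3]
L [ 534.8 -257.    90. ] [33.2 33.6]
R [ 532.5 -323.    90. ] [ 32.  -32.4]
F [ 458.1 -322.4   90. ] [-42.4 -33.1]
[-13.06757292  -3.10710956   6.61214518]<stdin>:10: RuntimeWarning: invalid value encountered in scalar divide
```

```bash
cat > sil.py <<'E'
from h import *
from scipy.optimize import minimize
p=np.load('dry.npy');c,s=np.cos(p[2]),np.sin(p[2])
def W(P): P=np.array(P,float); return P@np.array([[c,s,0],[-s,c,0],[0,0,1]])+[p[0],p[1],0]
def soft(im,ch):
    im=im.astype(float);o=[i for i in range(3) if i!=ch]
    return np.clip((im[...,ch]-im[...,o].max(-1))/(0.5*im[...,ch]+1e-6),0,1)*(im[...,ch]>60)
def fit(fn,ch,size,ctr,pad=6):
    im=cv2.imread('pics/'+fn)
    box=np.array([[a,b,d] for a in(-.5,.5) for b in(-.5,.5) for d in(0,1)])*size
    uv=proj(fn,W(box+ctr)); x0,y0=(uv.min(0)-pad).astype(int);x1,y1=(uv.max(0)+pad).astype(int)
    m=soft(im,ch)[y0:y1,x0:x1]
    def cost(d):
        uv=(proj(fn,W(box+ctr+[d[0],d[1],0]))-[x0,y0]+.5)*16
        k=np.zeros((m.shape[0]*16,m.shape[1]*16),np.uint8)
        cv2.fillConvexPoly(k,cv2.convexHull(uv.round().astype(np.int32)),255)
        return ((cv2.resize(k,m.shape[::-1],interpolation=cv2.INTER_AREA)/255.-m)**2).sum()
    b=min((cost((a,e)),a,e) for a in np.arange(-10,11,1.) for e in np.arange(-12,13,1.))
    r=minimize(cost,b[1:],method='Nelder-Mead',options=dict(initial_simplex=[b[1:],(b[1]+1.5,b[2]),(b[1],b[2]+1.5)]))
    return (np.array(ctr[:2])+r.x).round(1),round(r.fun,2),round(m.sum(),1)
if __name__=='__main__':
    for fn in('t2.png','s2.png','t0','s0'):
        fn={'t0':'top0.png','s0':'side0.png'}.get(fn,fn); h=-8 if '2' in fn else 19
        print(fn,'heat',fit(fn,2,(28,20,40),(-114,h,54)),'clip',fit(fn,1,(10,6,12),(-146,-7,40)))
E
python3 sil.py
```

```text
t2.png heat (array([-115.4,   -8.9]), np.float64(4.37), np.float64(58.7)) clip (array([-148.4,   -6.7]), np.float64(2.48), np.float64(2.1))
s2.png heat (array([-113.8,   -6.6]), np.float64(25.46), np.float64(241.6)) clip (array([-146. ,   -4.8]), np.float64(4.75), np.float64(17.6))
top0.png heat (array([-115.4,   17.8]), np.float64(6.05), np.float64(54.0)) clip (array([-148.4,   -6.8]), np.float64(2.54), np.float64(2.1))
side0.png heat (array([-113.9,   20.9]), np.float64(39.74), np.float64(264.0)) clip (array([-146. ,   -4.8]), np.float64(4.7), np.float64(17.5))
```

Request:
{"api": "send_rows", "payload": {"moves": [[0,1,0,0,40],[0,2,0,0,40],[0,3,0,0,40],[0,4,0,0,40],[0,5,0,0,40],[0,6,0,0,40],[0,6.43,0,0,40],[0,6.43,1,0,40],[0,6.43,2,0,40],[0,6.43,3,0,40],[0,6.43,4,0,40],[0,6.43,4.3,0,40],[0,6.43,4.3,0,40],[0,6.43,4.3,0,15],[0,6.43,4.3,0,15],[0,6.43,4.3,0,15],[0,6.43,4.3,0,15],[0,6.43,4.3,0,15]]}}

```text
time_s: 5.63
tcp_pos: [387.3, -293.6, 70.5]
eef_rot: [3.14, -0.002, -0.019]
wrist_force: [-0.2, -1.1, 6.2]
grip_width: 0.228
grasp_force: 33.1
```

Request:
{"api": "send_rows", "payload": {"moves": [[0,0,0,0,40],[0,0,0,0,40],[0,0,0,0,40],[0,0,-1,0,40],[0,0,-2,0,40],[0,0,-3,0,40],[0,0,-4,0,40],[0,-1,-4.3,0,40],[0,-2,-4.3,0,40],[0,-3,-4.3,0,40],[0,-4,-4.3,0,40],[0,-5,-4.3,0,40],[0,-5.5,-4.3,0,40],[0,-5.5,-4.3,0,40]]}}

```text
time_s: 6.8
tcp_pos: [389.9, -123.7, 198.3]
eef_rot: [-3.139, 0.001, -0.011]
wrist_force: [0.5, 0.1, -0.3]
grip_width: 0.468
grasp_force: 0.0
```

```bash
python3 - <<'E'
from sil import *
snap('top','t3.png');snap('side','s3.png')
for fn in('t3.png','s3.png'): print(fn,'heat',fit(fn,2,(28,20,40),(-114,-6,54)),'clip',fit(fn,1,(10,6,12),(-146,-7,40)))
print(get_obs()['tcp_pos'],get_obs()['eef_rot'],get_obs()['joints'])
for fn in('t3.png','top0.png'):
  for n,q in dict(L=(34,34),R=(32.5,-33),F=(-42,-32.5)).items():
    im=cv2.imread('pics/'+fn).astype(float); 
    box=np.array([[a,b,d] for a in(-.5,.5) for b in(-.5,.5) for d in(0,1)])*(21,66,20)
    # yellow mask via min(r,g)-b
    import sil
    sil.soft=lambda im,ch:np.clip((np.minimum(im[...,2].astype(float),im[...,1])-im[...,0])/(0.5*im[...,2]+1e-6),0,1)*(im[...,2]>90)
    print(fn,n,sil.fit(fn,2,(21,66,20),(*q,70),pad=1))
E
```

```text
t3.png heat (array([-115.4,   -6. ]), np.float64(5.05), np.float64(57.7)) clip (array([-148.4,   -6.8]), np.float64(2.47), np.float64(2.1))
s3.png heat (array([-113.8,   -3.9]), np.float64(24.51), np.float64(242.4)) clip (array([-146. ,   -4.8]), np.float64(4.72), np.float64(17.7))
[ 390.08601692 -127.49351168  198.35984134] [ 3.14134892e+00 -1.51094791e-04 -1.63549255e-02] [ 0.21246914  0.48614884 -0.01368179  2.22273816  0.01575387  0.4325984
 -1.40108046]
t3.png L (array([35.7, 31.8]), np.float64(5.71), np.float64(119.0))
t3.png R (array([ 35.9, -29. ]), np.float64(34.9), np.float64(106.2))
t3.png F (array([-39.9, -32.3]), np.float64(7.26), np.float64(121.5))
top0.png L (array([35.7, 31.8]), np.float64(5.71), np.float64(119.1))
top0.png R (array([ 35.8, -29. ]), np.float64(34.81), np.float64(106.7))
top0.png F (array([-39.9, -32.3]), np.float64(6.98), np.float64(121.9))
```

```bash
python3 - <<'E'
from h import *
A=lambda x,y:(262+(x+.5)/5-.5,135+(y+.5)/5-.5)
B=lambda x,y:(190+x/3.579,200+y/3.571)
print('rim',tri([('top0.png',*A(505,280)),('side0.png',*B(370,472))]))
print('rimleft(+y)',tri([('top0.png',*A(460,285)),('side0.png',*B(365,440))]))
for z in (60,90,100,120,140): print(z,onz('top0.png',*A(505,280),z),onz('top0.png',*A(460,285),z),onz('side0.png',*B(370,472),z),onz('side0.png',*B(304,435),z))
s=cv2.imread('pics/s3.png');t=cv2.imread('pics/t3.png')
a=cv2.resize(t[165:215,335:385],(400,400),interpolation=cv2.INTER_CUBIC)
b=cv2.resize(s[300:384,250:334],(400,400),interpolation=cv2.INTER_CUBIC)
cv2.imwrite('pics/f.png',np.hstack([a,b]))
E
```

```text
rim [ 537.56113437 -351.2378193   108.16790486]
rimleft(+y) [ 536.76587529 -323.78684974   98.25150155]
60 [ 538.26680691 -360.12778917   60.        ] [ 534.95544501 -330.07303657   60.        ] [ 546.62472236 -320.08196098   60.        ] [ 508.94497178 -291.64819883   60.        ]
90 [ 535.44346371 -354.50663855   90.        ] [ 532.19220204 -324.99737076   90.        ] [ 543.36689288 -339.37971587   90.        ] [ 507.19998199 -312.08756755   90.        ]
100 [ 534.50234931 -352.63292167  100.        ] [ 531.27112105 -323.30548215  100.        ] [ 542.28094971 -345.81230084  100.        ] [ 506.61831873 -318.90069045  100.        ]
120 [ 532.6201205  -348.88548792  120.        ] [ 529.42895907 -319.92170494  120.        ] [ 540.10906339 -358.67747077  120.        ] [ 505.4549922  -332.52693627  120.        ]
140 [ 530.7378917  -345.13805417  140.        ] [ 527.58679709 -316.53792774  140.        ] [ 537.93717707 -371.5426407   140.        ] [ 504.29166568 -346.15318208  140.        ]
```

View pics/f.png

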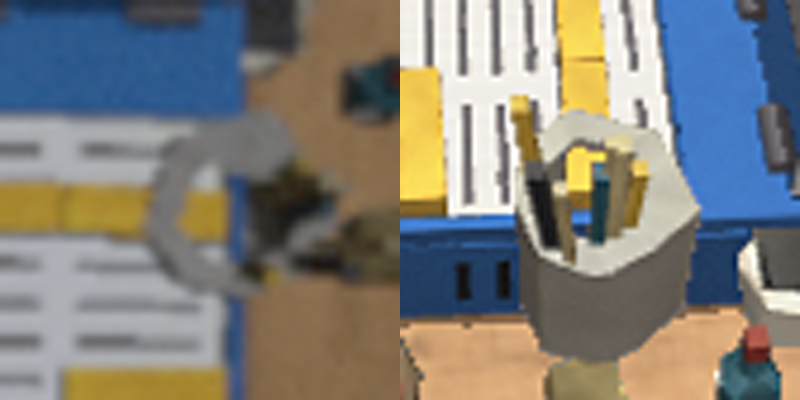

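The clutter cup overlaps the box casing itself, so it is backdrop only. Next are the bars, front one first.

Request:
{"api": "send_rows", "payload": {"moves": [[0.2,0.5,0,0.12,50],[0.4,1,0,0.24,50],[0.6,1.6,0,0.36,50],[0.8,2.2,0,0.48,50],[1,2.8,0,0.6,50],[1.2,3.4,0,0.72,50],[1.4,4,0,0.84,50],[1.6,4.6,0,0.96,50],[1.8,5.2,0,1.08,50],[2,5.7,0.4,1.2,50],[2.2,6.1,0.8,1.32,50],[2.42,6.45,1.2,1.44,50],[2.42,6.45,1.6,1.57,50],[2.42,6.45,1.9,1.57,50],[2.42,6.45,1.9,1.57,50]]}}

```text
time_s: 8.15
tcp_pos: [457.2, -322.7, 139.4]
eef_rot: [3.138, 0.002, -1.587]
wrist_force: [-0.5, 0.3, -0.6]
grip_width: 0.584
grasp_force: 0.0
```

```bash
python3 - <<'E'
from h import *
o=get_obs();print(o['tcp_pos'],o['eef_rot'],o['joints'],rows([459.5,-322,74]))
E
```

```text
[ 457.24757969 -322.70112461  139.35846502] [ 3.13785838e+00  1.59165498e-03 -1.58675270e+00] [ 0.31597773  0.7700151   0.37418681  1.86366126 -0.46664714  0.59932488
 -2.17155019] [-0.02109818 -0.08283336  2.17835771]
```

Request:
{"api": "send_rows", "payload": {"moves": [[0,0,-0.3,-0.125,50],[0,0,-0.3,-0.25,50],[0,0,-0.3,-0.375,50],[0,0,-0.3,-0.5,50],[0,0,-0.3,-0.625,50],[0,0,-0.3,-0.75,50],[0,0,-0.3,-0.875,50],[0,0,-0.3,-1.0,50],[0,0,-0.3,-1.125,50],[0,0,-0.3,-1.25,50],[0,0,-0.3,-1.375,50],[0,0,-0.3,-1.5,50],[0,0,-0.3,-1.57,50]]}}

```text
time_s: 9.23
tcp_pos: [458.6, -323.4, 151.2]
eef_rot: [3.141, -0.001, -0.01]
wrist_force: [0.2, 0.0, 0.3]
grip_width: 0.58
grasp_force: 0.0
```

Request:
{"api": "send_rows", "payload": {"moves": [[0,0,0,-0.125,50],[0,0,0,-0.25,50],[0,0,0,-0.375,50],[0,0,0,-0.5,50],[0,0,0,-0.625,50],[0,0,0,-0.75,50],[0,0,0,-0.875,50],[0,0,0,-1.0,50],[0,0,0,-1.125,50],[0,0,0,-1.25,50],[0,0,0,-1.375,50],[0,0,0,-1.5,50],[0,0,0,-1.57,50],[0,0,0,-1.57,50]]}}

```text
time_s: 10.4
tcp_pos: [458.5, -323.7, 150.9]
eef_rot: [3.141, 0.001, 1.555]
wrist_force: [-0.4, -0.2, -0.8]
grip_width: 0.585
grasp_force: 0.0
```

```bash
python3 - <<'E'
from h import *
o=get_obs();print(o['tcp_pos'],o['eef_rot'],o['joints'],rows([459.5,-322,74]))
E
```

```text
[ 458.49769627 -323.66632249  150.93866046] [3.14097081e+00 1.34444039e-03 1.55507871e+00] [ 8.26143032e-01  7.54370057e-01 -5.02463923e-01  1.82856589e+00
  5.40950717e-01  6.97395507e-01 -1.57660264e-03] [0.05951026 0.03093825 2.56456406]
```

Request:
{"api": "send_rows", "payload": {"moves": [[0.05,0.03,0.8,0,50],[0.05,0.03,1.6,0,50],[0.05,0.03,2.2,0,50],[0.05,0.03,2.55,0,50],[0.05,0.03,2.55,0,50],[0.05,0.03,2.55,0,15],[0.05,0.03,2.55,0,15],[0.05,0.03,2.55,0,15],[0.05,0.03,2.55,0,15],[0.05,0.03,2.55,0,15],[0.05,0.03,2.3,0,15],[0.05,0.03,1.8,0,15],[0.05,0.03,1,0,15],[0.05,0.03,0,0,15],[0.05,0.03,0,0,15]], "grip_force": 60}}

```text
time_s: 11.65
tcp_pos: [462.9, -322.2, 155.4]
eef_rot: [3.134, 0.004, 1.551]
wrist_force: [1.5, -0.3, -1.7]
grip_width: 0.229
grasp_force: 59.1
```

Request:
{"api": "send_rows", "payload": {"moves": [[0.4,0.05,0,0,15],[1.2,0.1,0,0,15],[2.3,0.2,0,0,15],[3.5,0.3,0,0,15],[4.7,0.4,0,0,15],[5.9,0.5,0,0,15],[7.1,0.6,0,0,15],[8.3,0.7,0,0,15],[9.5,0.8,0,0,15],[10.7,0.95,0,0,15],[11.9,1.05,0,0,15],[13.1,1.15,0,0,15],[14.3,1.3,0,0,15],[15.5,1.4,0,0,15],[16.7,1.5,0,-0.02,15],[17.8,1.6,0,-0.02,15],[18.7,1.65,0,-0.02,15],[19.3,1.7,0,-0.02,15],[19.6,1.73,0,-0.02,15],[19.6,1.73,0,-0.02,15]]}}

```text
time_s: 13.32
tcp_pos: [521.3, 268.8, 149.4]
eef_rot: [-3.14, -0.001, 1.576]
wrist_force: [0.3, 0.7, -1.3]
grip_width: 0.226
grasp_force: 59.0
```

```bash
python3 - <<'E'
from h import *
o=get_obs();print(o['tcp_pos'],o['eef_rot'],o['joints'],o['grip_width'],o['grasp_force'],rows([524,265,22]))
snap('top','t4.png');snap('side','s4.png')
t=cv2.imread('pics/t4.png')[110:260,90:260];s=cv2.imread('pics/s4.png')[100:250,200:370]
cv2.imwrite('pics/g.png',cv2.resize(np.hstack([t,s]),(790,348),interpolation=cv2.INTER_CUBIC))
E
```

```text
[521.32879723 268.78954488 149.4407426 ] [-3.13995999e+00 -1.22606858e-03  1.57592272e+00] [-0.32702046  0.76712791 -0.39490808  1.75383821  0.42104833  0.70593185
 -0.94203616] 0.22557394719516077 58.98164212703705 [-0.13198123  0.09532657  4.24771615]
```

View pics/g.png

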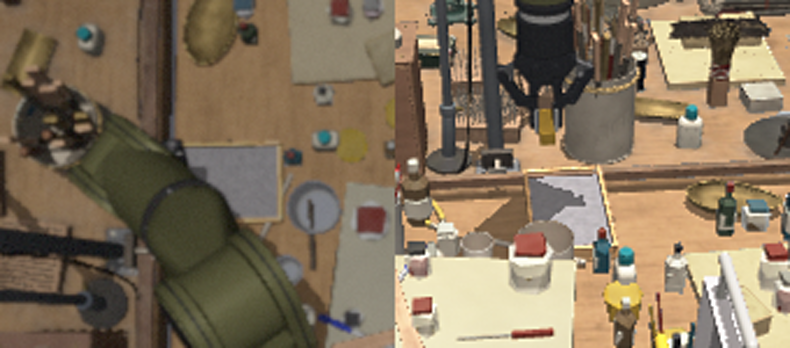

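Request:
{"api": "send_rows", "payload": {"moves": [[-0.13,0.1,0.8,0,15],[-0.13,0.1,1.7,0,15],[-0.13,0.1,2.6,0,15],[-0.13,0.1,3.4,0,15],[-0.13,0.1,4,0,15],[-0.13,0.1,4.25,0,15],[-0.13,0.1,4.25,0,15],[-0.13,0.1,4.25,0,27],[-0.13,0.1,4.25,0,27],[-0.13,0.1,4.25,0,27],[-0.13,0.1,3.5,0,27],[-0.13,0.1,2.5,0,27],[-0.13,0.1,1.5,0,27],[-0.13,0.1,0.5,0,40],[-0.13,0.1,0,0,40]]}}

```text
time_s: 14.67
tcp_pos: [527.6, 262.7, 154.3]
eef_rot: [3.137, -0.003, 1.571]
wrist_force: [0.6, 0.3, -1.4]
grip_width: 0.472
grasp_force: 0.0
```

Request:
{"api": "send_rows", "payload": {"moves": [[-0.5,0,0,0,50],[-1.5,0.05,0,0,50],[-2.8,0.05,0,0,50],[-4.1,0.1,0,0,50],[-5.4,0.1,0,0,50],[-6.7,0.15,0,0,50],[-8,0.15,0,0,50],[-9.3,0.2,0,0,50],[-10.6,0.2,0,0,50],[-11.9,0.25,0,0,50],[-13.2,0.3,0,0.02,50],[-14.5,0.33,0,0.02,50],[-15.7,0.33,0,0.02,50],[-16.6,0.33,0,0.02,50],[-17.2,0.33,0,0.02,50],[-17.43,0.33,0,0.02,50],[-17.43,0.33,0,0.02,50],[-17.43,0.33,0,0.02,50]]}}

```text
time_s: 16.17
tcp_pos: [535.9, -259.9, 150.0]
eef_rot: [-3.141, -0.001, 1.552]
wrist_force: [-0.2, 0.3, -0.2]
grip_width: 0.588
grasp_force: 0.0
```

```bash
python3 - <<'E'
from h import *
o=get_obs();print(o['tcp_pos'],o['eef_rot'],o['joints'],o['grip_width'],o['grasp_force'],rows([536,-258,74]))
snap('top','t5.png');snap('side','s5.png')
t=cv2.imread('pics/t5.png')[150:250,140:390];s=cv2.imread('pics/s5.png')[160:360,190:380]
cv2.imwrite('pics/i.png',np.vstack([cv2.resize(t,(700,280),interpolation=cv2.INTER_CUBIC),cv2.resize(s[100:],(700,316),interpolation=cv2.INTER_CUBIC)]))
E
```

```text
[ 535.93012629 -259.88388186  149.96616219] [-3.14094040e+00 -1.22868033e-03  1.55226105e+00] [ 0.65259924  0.79193368 -0.49363862  1.72214377  0.51020937  0.75955568
 -0.11316669] 0.5877615417731139 0.0 [0.05971713 0.00281653 2.53227939]
```

View pics/i.png

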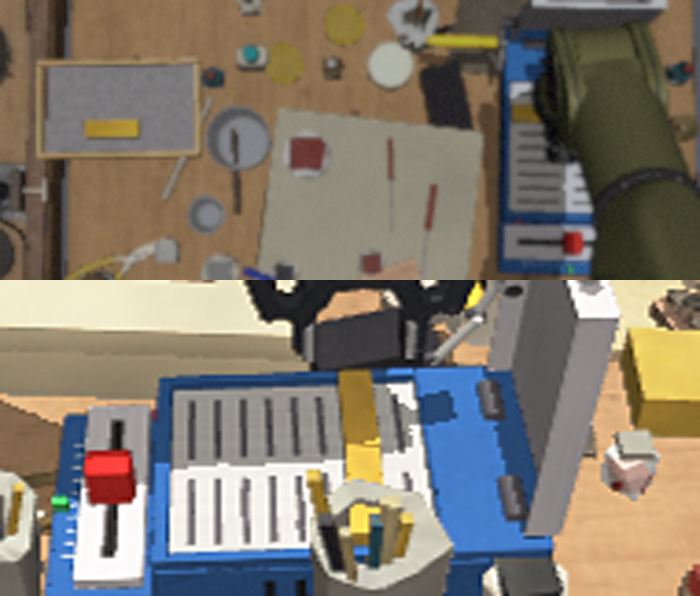

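Bar 1 lies flat in the tray at (112,128), and the remaining two bars are still in line. I'll pick the left one.

Request:
{"api": "send_rows", "payload": {"moves": [[0.06,0,0.8,0,50],[0.06,0,1.6,0,50],[0.06,0,2.2,0,50],[0.06,0,2.52,0,50],[0.06,0,2.52,0,50],[0.06,0,2.52,0,15],[0.06,0,2.52,0,15],[0.06,0,2.52,0,15],[0.06,0,2.52,0,15],[0.06,0,2.52,0,15],[0.06,0,2.3,0,15],[0.06,0,1.8,0,15],[0.06,0,1,0,15],[0.06,0,0,0,15],[0.06,0,0,0,15]]}}

```text
time_s: 17.52
tcp_pos: [539.6, -260.1, 155.6]
eef_rot: [3.133, 0.003, 1.551]
wrist_force: [1.0, 0.3, -1.8]
grip_width: 0.227
grasp_force: 60.3
```

Request:
{"api": "send_rows", "payload": {"moves": [[0.4,0,0,0,15],[1.2,0.05,0,0,15],[2.3,0.1,0,0,15],[3.5,0.1,0,0,15],[4.7,0.2,0,0,15],[5.9,0.2,0,0,15],[7.1,0.3,0,0,15],[8.3,0.3,0,0,15],[9.5,0.4,0,0,15],[10.7,0.5,0,0,15],[11.9,0.6,0,0,15],[13.1,0.7,0,0,15],[14.3,0.8,0,-0.02,15],[15.5,0.81,0,-0.02,15],[16.4,0.81,0,-0.02,15],[17.1,0.81,0,-0.02,15],[17.4,0.81,0,-0.02,15],[17.4,0.81,0,-0.02,15],[17.4,0.81,0,-0.02,15]]}}

```text
time_s: 19.1
tcp_pos: [569.8, 260.9, 149.3]
eef_rot: [-3.14, 0.003, 1.572]
wrist_force: [0.8, -0.9, -2.1]
grip_width: 0.224
grasp_force: 64.6
```

```bash
python3 - <<'E'
from h import *
o=get_obs();print(o['tcp_pos'],o['eef_rot'],o['joints'],o['grip_width'],o['grasp_force'],rows([570,265,22]))
E
```

```text
[569.82177035 260.88140808 149.28458346] [-3.13982414e+00  2.76178741e-03  1.57200102e+00] [-0.27927605  0.81572187 -0.41287989  1.62472839  0.42396712  0.79444106
 -0.87693982] 0.22402910209356325 64.59174871444702 [0.14899637 0.01360913 4.2424067 ]
```

Request:
{"api": "send_rows", "payload": {"moves": [[0.1,0,0.8,0,15],[0.1,0,1.7,0,15],[0.1,0,2.6,0,15],[0.1,0,3.4,0,15],[0.1,0,4,0,15],[0.1,0,4.24,0,15],[0.1,0,4.24,0,15],[0.1,0,4.24,0,27],[0.1,0,4.24,0,27],[0.1,0,4.24,0,27],[0.1,0,3.5,0,27],[0.1,0,2.5,0,27],[0.1,0,1.5,0,27],[0.1,0,0.5,0,40],[0.1,0,0,0,40],[0.1,0,0,0,40]]}}

```text
time_s: 20.43
tcp_pos: [573.2, 266.5, 154.8]
eef_rot: [3.134, -0.004, 1.571]
wrist_force: [0.1, 0.2, 0.5]
grip_width: 0.466
grasp_force: 0.0
```

Request:
{"api": "send_rows", "payload": {"moves": [[-0.5,0,0,0,50],[-1.5,0,0,0,50],[-2.8,-0.1,0,0,50],[-4.1,-0.1,0,0,50],[-5.5,-0.2,0,0,50],[-6.9,-0.3,0,0,50],[-8.2,-0.4,0,0,50],[-9.5,-0.5,0,0,50],[-10.9,-0.6,0,0,50],[-12.2,-0.7,0,0,50],[-13.5,-0.8,0,0.02,50],[-14.9,-0.9,0,0.02,50],[-16.2,-1,0,0.02,50],[-17.4,-1.1,0,0.02,50],[-18.5,-1.2,0,0.02,50],[-19.3,-1.2,0,0.02,50],[-19.6,-1.2,0,0.02,50],[-19.6,-1.2,0,0.02,50],[-19.6,-1.2,0,0.02,50]]}}

```text
time_s: 22.02
tcp_pos: [534.3, -321.7, 149.3]
eef_rot: [-3.14, -0.002, 1.552]
wrist_force: [0.5, 0.6, 0.0]
grip_width: 0.583
grasp_force: 0.0
```

```bash
python3 - <<'E'
from h import *
import sil
sil.soft=lambda im,ch:np.clip((np.minimum(im[...,2].astype(float),im[...,1])-im[...,0])/(0.5*im[...,2]+1e-6),0,1)*(im[...,2]>60)
o=get_obs();print(o['tcp_pos'],o['eef_rot'],o['joints'],rows([534.5,-323,74]))
snap('top','t6.png');snap('side','s6.png')
s=cv2.imread('pics/s6.png')[260:370,225:375]; t=cv2.imread('pics/t6.png')[160:220,140:260]
cv2.imwrite('pics/j.png',np.hstack([cv2.resize(s,(400,293),interpolation=cv2.INTER_CUBIC),cv2.resize(t,(400,293))]))
E
```

```text
[ 534.25022239 -321.74734564  149.25526537] [-3.13987679e+00 -1.91557388e-03  1.55177220e+00] [ 0.74462038  0.82800747 -0.50966225  1.63200279  0.51185892  0.82045334
 -0.00253738] [-0.04639436  0.01342283  2.50840524]
```

View pics/j.png

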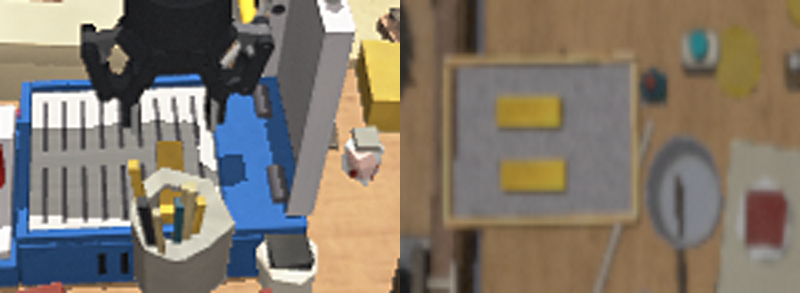

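Both bars are flat in the tray, and the third is still in place below the gripper.

Request:
{"api": "send_rows", "payload": {"moves": [[-0.04,0,0.8,0,50],[-0.04,0,1.6,0,50],[-0.04,0,2.2,0,50],[-0.04,0,2.5,0,50],[-0.04,0,2.5,0,50],[-0.04,0,2.5,0,15],[-0.04,0,2.5,0,15],[-0.04,0,2.5,0,15],[-0.04,0,2.5,0,15],[-0.04,0,2.5,0,15],[-0.04,0,2.3,0,15],[-0.04,0,1.8,0,15],[-0.04,0,1,0,15],[-0.04,0,0,0,15],[-0.04,0,0,0,15],[-0.04,0,0,0,15]]}}

```text
time_s: 23.45
tcp_pos: [536.2, -324.6, 152.2]
eef_rot: [3.138, 0.002, 1.551]
wrist_force: [-0.8, 0.8, -2.1]
grip_width: 0.227
grasp_force: 59.7
```

```bash
python3 - <<'E'
from h import *
import sil
o=get_obs();print(o['tcp_pos'],o['eef_rot'],o['grip_width'],o['grasp_force'],rows([524,194,150]))
snap('top','t7.png')
for u,v in((140+(530-400)*.3,160+111*60/293),(140+(533-400)*.3,160+175*60/293)):print(onz('t6.png',u,v,36))
E
```

```text
[ 536.19155142 -324.60648795  152.19622961] [3.13826734e+00 1.80560751e-03 1.55136669e+00] 0.2273567508770315 59.679057598114014 [17.27582865 -0.74230067  0.03954621]
[568.51226158 260.27959411  36.        ]
[523.56513075 256.53351577  36.        ]
```

Request:
{"api": "send_rows", "payload": {"moves": [[0.4,0,0,0,15],[1.2,0,0,0,15],[2.3,0,0,0,15],[3.5,0,0,-0.1,15],[4.7,0,0,-0.22,15],[5.9,0,0,-0.34,15],[7.1,0,0,-0.46,15],[8.3,0,0,-0.58,15],[9.5,0,0,-0.7,15],[10.7,0,0,-0.82,15],[11.9,0,0,-0.94,15],[13.1,0,0,-1.06,15],[14.3,0.04,0,-1.18,15],[15.4,0.04,0,-1.3,15],[16.4,0.04,0,-1.42,15],[17,0.04,0,-1.54,15],[17.1,0.04,0,-1.59,15],[17.1,0.04,0,-1.59,15],[17.1,0.04,0,-1.59,15]]}}

```text
time_s: 25.08
tcp_pos: [544.8, 188.6, 149.0]
eef_rot: [-3.14, -0.003, 3.141]
wrist_force: [0.7, -1.9, -2.8]
grip_width: 0.225
grasp_force: 59.6
```

```bash
python3 - <<'E'
from h import *
o=get_obs();print(o['tcp_pos'],o['eef_rot'],o['joints'],o['grip_width'],o['grasp_force'],rows([547,188,22]))
E
```

```text
[544.84806017 188.63223173 148.97406601] [-3.14003731e+00 -2.67829952e-03  3.14116387e+00] [ 0.04998191  0.86444406 -0.84562883  1.76993939  0.81278782  0.90071217
  0.40548016] 0.22452051357313005 59.5792418718338 [-0.08307591 -0.01446101  4.23228916]
```

Request:
{"api": "send_rows", "payload": {"moves": [[-0.08,0,0.8,0,15],[-0.08,0,1.7,0,15],[-0.08,0,2.6,0,15],[-0.08,0,3.4,0,15],[-0.08,0,4,0,15],[-0.08,0,4.23,0,15],[-0.08,0,4.23,0,15],[-0.08,0,4.23,0,27],[-0.08,0,4.23,0,27],[-0.08,0,4.23,0,27],[-0.08,0,3.5,0,27],[-0.08,0,2.5,0,27],[-0.08,0,1.5,0,27],[-0.08,0,0.5,0,27],[-0.08,0,-1,0,27],[-0.08,0,-1.5,0,27]]}}

```text
time_s: 26.42
tcp_pos: [549.9, 190.5, 200.0]
eef_rot: [3.138, 0.005, 3.141]
wrist_force: [0.8, 0.6, 0.4]
grip_width: 0.315
grasp_force: 0.0
```

Request:
{"api": "send_rows", "payload": {"moves": [[-0.1,-0.4,0,0.1,30],[-0.3,-1.2,0,0.2,30],[-0.5,-2.1,0,0.32,30],[-0.7,-3.1,0,0.44,30],[-0.9,-4.1,0,0.56,30],[-1.1,-5.1,0,0.68,30],[-1.3,-6.1,0,0.8,30],[-1.5,-7.1,0,0.92,30],[-1.7,-8.1,0,1.04,30],[-1.9,-9.1,0,1.16,30],[-2.1,-10,0,1.28,30],[-2.3,-10.7,0,1.4,30],[-2.37,-11.1,0,1.52,30],[-2.37,-11.2,0,1.59,30],[-2.37,-11.2,0,1.59,30],[-2.37,-11.2,0,1.59,30]]}}

```text
time_s: 27.75
tcp_pos: [619.6, -146.8, 195.4]
eef_rot: [3.142, -0.0, 1.554]
wrist_force: [0.3, 0.3, 0.2]
grip_width: 0.347
grasp_force: 0.0
```

```bash
python3 - <<'E'
from h import *
o=get_obs();print(o['tcp_pos'],o['eef_rot'],o['joints'],rows([618,-148,105]))
snap('top','t8.png');snap('side','s8.png')
s=cv2.imread('pics/s8.png')[200:320,270:390]; t=cv2.imread('pics/t8.png')[150:220,140:330]
cv2.imwrite('pics/k.png',np.hstack([cv2.resize(s,(400,400),interpolation=cv2.INTER_CUBIC),cv2.resize(t,(400,147)).__class__((0,)) if 0 else cv2.copyMakeBorder(cv2.resize(t,(400,147),interpolation=cv2.INTER_CUBIC),0,253,0,0,cv2.BORDER_CONSTANT)]))
def line(fn,box): # yellow pin
    im=cv2.imread('pics/'+fn).astype(float);x0,x1,y0,y1=box
    m=((np.minimum(im[...,2],im[...,1])-im[...,0])>90); k=np.zeros_like(m);k[y0:y1,x0:x1]=m[y0:y1,x0:x1]
    ys,xs=np.nonzero(k);return np.c_[xs,ys]
for fn,b in(('top0.png',(285,322,160,170)),('side0.png',(309,325,240,275))):
    P=line(fn,b);print(fn,len(P),P.min(0),P.max(0),P.mean(0));
E
```

```text
[ 619.60153763 -146.76373071  195.39431826] [ 3.14156156e+00 -2.26801322e-04  1.55366228e+00] [ 0.43024606  0.78239964 -0.50753258  1.55432597  0.44429481  0.92175754
 -0.242723  ] [-0.04280096 -0.05276441  3.01313267]
top0.png 65 [293 163] [316 166] [304.49230769 164.13846154]
side0.png 143 [312 242] [323 268] [316.11888112 254.2027972 ]
```

View pics/k.png

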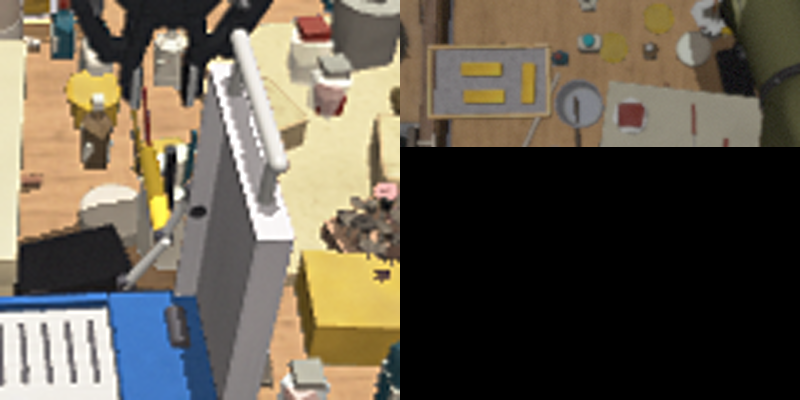

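```bash
python3 - <<'E'
from h import *
for u in((304.5,164.1),):
  q=tri([('top0.png',*u),('side0.png',316.1,254.2)]);print(q)
for z in(110,125,140): print(z,onz('top0.png',304.5,164.1,z),onz('side0.png',316.1,254.2,z))
print(proj('side0.png',[[619,-147,195],[618,-148,126]]))
E
```

```text
[ 618.0024634  -161.8815589   130.71384956]
110 [ 620.72610763 -163.31040422  110.        ] [ 623.03975044 -142.2958558   110.        ]
125 [ 618.4987538  -162.25396049  125.        ] [ 619.64997415 -156.46171452  125.        ]
140 [ 616.27139997 -161.19751675  140.        ] [ 616.26019785 -170.62757324  140.        ]
[[317.10370275 230.0874079 ]
 [314.86272237 251.40360974]]
```

Request:
{"api": "send_rows", "payload": {"moves": [[-0.04,-0.05,0.6,0,32],[-0.04,-0.05,1.2,0,32],[-0.04,-0.05,1.8,0,32],[-0.04,-0.05,2.4,0,32],[-0.04,-0.05,2.9,0,32],[-0.04,-0.05,2.9,0,32],[-0.04,-0.05,2.9,0,20],[-0.04,-0.05,2.9,0,20],[-0.04,-0.05,2.9,0,20],[-0.04,-0.05,2.9,0,20]], "grip_force": 20}}

```text
time_s: 28.68
tcp_pos: [619.1, -148.1, 109.5]
eef_rot: [3.139, 0.0, 1.552]
wrist_force: [-0.2, -0.6, -0.6]
grip_width: 0.233
grasp_force: 0.0
```

Clear of contact, with the pin between the fingers. I'll pull forward step by step.

Request:
{"api": "send_rows", "payload": {"moves": [[0,-0.15,0,0,20],[0,-0.3,0,0,20],[0,-0.45,0,0,20],[0,-0.6,0,0,20],[0,-0.7,0,0,20],[0,-0.7,0,0,20]]}}

```text
time_s: 29.18
tcp_pos: [602.6, -147.7, 111.5]
eef_rot: [3.129, -0.0, 1.552]
wrist_force: [6.7, 0.1, 5.8]
grip_width: 0.235
grasp_force: 3.6
```

```bash
cat > pin.py <<'E'
from h import *
import sys
o=get_obs();print(o['tcp_pos'],o['wrist_force'],o['grasp_force'])
n=sys.argv[1];snap('side',n);im=cv2.imread('pics/'+n)[200:320,270:390]
im0=cv2.imread('pics/side0.png')[200:320,270:390]
cv2.imwrite('pics/v'+n,np.hstack([cv2.resize(i,(400,400),interpolation=cv2.INTER_CUBIC) for i in(im0,im)]))
E
python3 pin.py s9.png
```

```text
[ 602.62076102 -147.68159539  111.50622076] [6.72335882 0.09966429 5.79374447] 3.560318648815155
```

View pics/vs9.png

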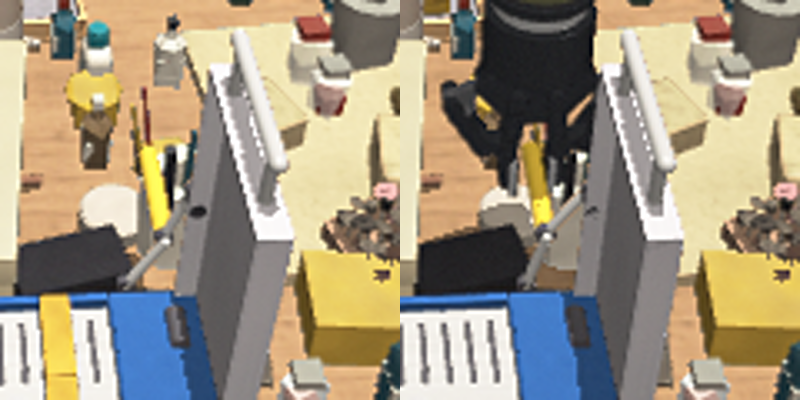

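The pin has moved forward with the links folding. The stay is close to broken, so I'll pull a bit further.

Request:
{"api": "send_rows", "payload": {"moves": [[0,-0.1,0,0,20],[0,-0.2,0,0,20],[0,-0.3,0,0,20],[0,-0.4,0,0,20],[0,-0.4,0,0,20]]}}

```text
time_s: 29.65
tcp_pos: [590.7, -147.4, 111.5]
eef_rot: [3.129, -0.0, 1.552]
wrist_force: [7.4, 0.3, 5.6]
grip_width: 0.239
grasp_force: 3.7
```

```bash
cat > pinpos.py <<'E'
from h import *
import sys
def pin(n,box=(295,325,230,290)):
    im=cv2.imread('pics/'+n).astype(float);x0,x1,y0,y1=box
    m=((np.minimum(im[...,2],im[...,1])-im[...,0])>90); k=np.zeros(m.shape,np.uint8);k[y0:y1,x0:x1]=m[y0:y1,x0:x1]
    nl,lab,st,ce=cv2.connectedComponentsWithStats(k)
    return [(st[i].tolist(),ce[i].round(1).tolist()) for i in range(1,nl) if st[i,4]>20]
if __name__=='__main__':
    o=get_obs();print(o['tcp_pos'],o['wrist_force'],o['grasp_force'])
    snap('side',sys.argv[1]);print(pin('side0.png'));print(pin('s9.png'));print(pin(sys.argv[1]))
E
python3 pinpos.py s10.png
```

```text
[ 590.69938054 -147.36812126  111.49562034] [7.40708356 0.31074816 5.5558647 ] 3.6729180067777634
[([312, 242, 12, 27, 143], [316.1, 254.2])]
[([307, 243, 9, 24, 109], [311.0, 255.1])]
[([302, 242, 9, 25, 109], [306.0, 254.8])]
```

Request:
{"api": "send_rows", "payload": {"moves": [[0,0.1,0,0,28],[0,0.1,0,0,32],[0,0.1,0,0,32],[0,0.1,-0.5,0,32],[0,0.1,-1.2,0,32],[0,0.1,-2,0,32],[0,0,-3,0,32],[0,0,-4,0,32],[0,0,-5,0,32],[0,0,-6,0,32],[0,0,-7,0,32],[0,0,-8,0,32],[0,0,-8.8,0,32],[0,0,-8.8,0,32],[0,0,-8.8,0,32]]}}

```text
time_s: 30.95
tcp_pos: [585.0, -147.6, 373.0]
eef_rot: [3.141, 0.001, 1.552]
wrist_force: [0.2, -0.0, -0.9]
grip_width: 0.371
grasp_force: 0.0
```

```bash
python3 pinpos.py s11.png; python3 - <<'E'
from h import *
A=lambda x,y:(262+(x+.5)/5-.5,135+(y+.5)/5-.5)
B=lambda x,y:(190+x/3.579,200+y/3.571)
print(get_obs()['eef_rot'],get_obs()['joints'])
q=lambda a,b:tri([('top0.png',*A(*a)),('side0.png',*B(*b))])
print('L',q((370,68),(543,40)),'R',q((556,72),(584,185)),'mid',q((463,70),(563,113)))
for z in(320,330,340):print(z,onz('top0.png',*A(463,70),z),onz('side0.png',*B(563,113),z))
snap('top','t11.png')
# handle brightness profile in the top image along column through the lid, now and before
for n in('top0.png','t11.png'):
    g=cv2.cvtColor(cv2.imread('pics/'+n),cv2.COLOR_BGR2GRAY);print(n,g[140:170,348:360:4].T.tolist())
E
```

```text
[ 585.00631616 -147.56908529  372.95787012] [ 0.23147353 -0.04176765 -0.93521618] 0.0
[([312, 242, 12, 27, 143], [316.1, 254.2])]
[([307, 243, 9, 24, 109], [311.0, 255.1])]
[([302, 242, 9, 25, 115], [306.0, 255.0])]
[-3.13953631e+00  4.47925017e-04  1.55182071e+00] [ 0.49105429  0.57038091 -0.58216798  1.41362398  0.31817294  1.253806
 -0.13683065]
L [ 638.2626338  -237.11751142  325.28480778] R [ 635.45760153 -342.52312049  322.7288765 ] mid [ 637.40901334 -290.31258178  321.11964588]
320 [ 633.6142489 -289.7947348  320.       ] [ 641.95537463 -288.87739975  320.        ]
330 [ 631.81295268 -288.07620573  330.        ] [ 638.33319598 -299.38330412  330.        ]
340 [ 630.01165647 -286.35767667  340.        ] [ 634.71101733 -309.88920848  340.        ]
top0.png [[107, 109, 109, 105, 114, 146, 155, 124, 100, 106, 134, 166, 150, 76, 51, 50, 51, 52, 48, 51, 46, 42, 39, 43, 40, 43, 56, 77, 80, 79], [108, 108, 104, 110, 120, 144, 154, 126, 97, 105, 134, 165, 150, 75, 52, 52, 51, 48, 50, 49, 46, 43, 45, 39, 36, 54, 72, 60, 63, 76], [107, 106, 108, 109, 120, 142, 151, 129, 107, 106, 119, 146, 147, 74, 51, 50, 49, 52, 53, 45, 47, 45, 43, 40, 41, 55, 68, 62, 61, 77]]
t11.png [[114, 115, 115, 116, 114, 114, 117, 116, 115, 113, 111, 112, 111, 111, 117, 138, 159, 146, 152, 140, 118, 113, 98, 54, 43, 48, 41, 42, 41, 45], [115, 115, 110, 110, 112, 114, 117, 116, 116, 116, 116, 117, 117, 117, 121, 140, 157, 143, 153, 145, 118, 101, 97, 53, 37, 44, 43, 39, 38, 43], [112, 113, 115, 115, 114, 113, 112, 113, 114, 115, 115, 114, 114, 113, 114, 127, 142, 140, 152, 150, 121, 103, 96, 54, 38, 40, 45, 36, 37, 47]]
```

```bash
cat > lid.py <<'E'
from sil import W
from h import *
def match(a,b,box,srch):
    A,Bm=[cv2.imread('pics/'+n) for n in(a,b)];x0,x1,y0,y1=box;T=A[y0:y1,x0:x1]
    X0,X1,Y0,Y1=srch;r=cv2.matchTemplate(Bm[Y0:Y1,X0:X1],T,cv2.TM_CCOEFF_NORMED);_,v,_,l=cv2.minMaxLoc(r)
    return l[0]+X0-x0,l[1]+Y0-y0,round(v,2)
def H(ang,y,h=6.): # handle in world for lid joint angle
    t=np.pi/2+.035-ang; r=np.sqrt(251**2-h*h)
    return W([[122-(-np.cos(t))*r*1+ (h*np.sin(t)) - 0, y, 80+r*np.sin(t)+h*np.cos(t)*-1]])[0] if 0 else W([[122-r*np.cos(t)+h*np.sin(t),y,80+r*np.sin(t)+h*np.cos(t)]])[0]
if __name__=='__main__':
    print('side',match('side0.png','s11.png',(335,357,206,262),(300,400,190,290)))
    print('top',match('top0.png','t11.png',(332,378,142,154),(320,390,135,180)))
    for a in(0,.05,.1,.15,.2,.25): print(a,H(a,0).round(1),(proj('side0.png',H(a,0))-proj('side0.png',H(0,0))).round(1),(proj('top0.png',H(a,0))-proj('top0.png',H(0,0))).round(1))
    print(proj('side0.png',H(0,50)),proj('side0.png',H(0,-50)),proj('top0.png',H(0,0)))
E
python3 lid.py
```

```text
side (-10, -4, 0.45)
top (1, 11, 0.27)
0 [ 637.8 -292.5  330.6] [[0. 0.]] [[0. 0.]]
0.05 [ 625.3 -292.3  331. ] [[-6.9  0.1]] [[0.  4.4]]
0.1 [ 612.7 -292.1  330.8] [[-13.8   0.5]] [[0.  8.8]]
0.15 [ 600.2 -291.8  330. ] [[-20.7   1.1]] [[-0.1 13.2]]
0.2 [ 587.7 -291.6  328.5] [[-27.7   2. ]] [[-0.1 17.7]]
0.25 [ 575.4 -291.4  326.4] [[-34.5   3.1]] [[-0.3 22.2]]
[[340.60062934 211.11964671]] [[352.41923648 248.69654543]] [[355.77329488 146.45546092]]
```

```bash
python3 - <<'E'
import cv2,numpy as np
s=cv2.imread('pics/s11.png')[190:280,290:380];t=cv2.imread('pics/t11.png')[140:185,325:385]
cv2.imwrite('pics/m.png',np.vstack([np.hstack([cv2.resize(s,(400,400),interpolation=cv2.INTER_CUBIC)]*1+[cv2.copyMakeBorder(cv2.resize(t,(400,300),interpolation=cv2.INTER_CUBIC),0,100,0,0,cv2.BORDER_CONSTANT)])]))
E
```

```text
(no output)
```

View pics/m.png

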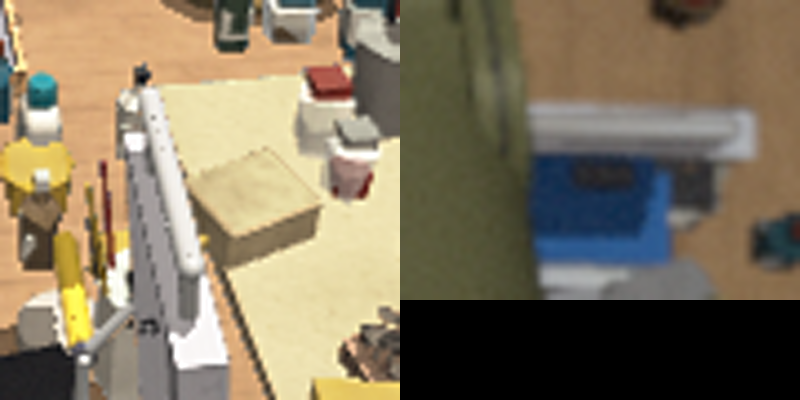

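The handle now runs (150,90) to (190,270) in the side crop, and the top crop agrees, so the lid has tipped forward by about 0.13 rad with the stay broken. The handle is at x≈603, z≈330, and I'll grip it left of the heat grip.

Request:
{"api": "send_rows", "payload": {"moves": [[-0.6,0.1,0,0,50],[-1.5,0.3,0,0,50],[-2.5,0.5,0,0,50],[-3.4,0.67,0,0,50],[-3.86,0.67,0,0,50],[-3.86,0.67,0,0,50],[-3.86,0.67,0.5,0,50],[-3.86,0.67,1,0,50],[-3.86,0.67,1.5,0,50],[-3.86,0.67,2,0,50],[-3.86,0.67,2,0,50]]}}

```text
time_s: 31.97
tcp_pos: [600.7, -261.1, 308.4]
eef_rot: [-3.134, -0.003, 1.555]
wrist_force: [-1.0, -0.5, -0.7]
grip_width: 0.588
grasp_force: 0.0
```

Request:
{"api": "send_rows", "payload": {"moves": [[0,0,0,0,30],[0,0,0,0,20],[0,0,0,0,12],[0,0,0,0,5],[0,0,0,0,5],[0,0,0,0,5],[0,0,0,0,5]], "grip_force": 20}}

```text
time_s: 32.55
tcp_pos: [603.9, -263.2, 313.5]
eef_rot: [3.139, -0.0, 1.552]
wrist_force: [0.5, 1.7, 5.0]
grip_width: 0.119
grasp_force: 20.5
```

```bash
python3 - <<'E'
from h import *
o=get_obs();print(o['tcp_pos'],o['eef_rot'],o['joints'],o['wrist_force'],o['grip_width']*85.4)
E
```

```text
[ 603.91393303 -263.16061928  313.51265083] [ 3.13923263e+00 -2.57884040e-04  1.55211566e+00] [ 0.61734759  0.70019945 -0.55448784  1.33351359  0.37069627  1.20796661
  0.02011876] [0.46891217 1.72757112 5.03033258] 10.18112117147291
```

```bash
python3 -c "
import numpy as np
def g(p0,ps): print([[0,round(-251*(np.sin(p)-np.sin(p0))/30,2),round(-251*(np.cos(p)-np.cos(p0))/30,2),0,5] for p in ps])
g(.078,np.arange(.11,.78,.035)[:20]); g(.75,np.arange(.785,1.46,.035)[:20])
"
```

```text
[[0, np.float64(-0.27), np.float64(0.03), 0, 5], [0, np.float64(-0.56), np.float64(0.06), 0, 5], [0, np.float64(-0.85), np.float64(0.11), 0, 5], [0, np.float64(-1.13), np.float64(0.17), 0, 5], [0, np.float64(-1.42), np.float64(0.23), 0, 5], [0, np.float64(-1.7), np.float64(0.31), 0, 5], [0, np.float64(-1.98), np.float64(0.4), 0, 5], [0, np.float64(-2.26), np.float64(0.5), 0, 5], [0, np.float64(-2.53), np.float64(0.6), 0, 5], [0, np.float64(-2.8), np.float64(0.72), 0, 5], [0, np.float64(-3.06), np.float64(0.84), 0, 5], [0, np.float64(-3.32), np.float64(0.98), 0, 5], [0, np.float64(-3.58), np.float64(1.12), 0, 5], [0, np.float64(-3.83), np.float64(1.27), 0, 5], [0, np.float64(-4.07), np.float64(1.44), 0, 5], [0, np.float64(-4.31), np.float64(1.61), 0, 5], [0, np.float64(-4.54), np.float64(1.78), 0, 5], [0, np.float64(-4.77), np.float64(1.97), 0, 5], [0, np.float64(-4.99), np.float64(2.16), 0, 5], [0, np.float64(-5.2), np.float64(2.36), 0, 5]]
[[0, np.float64(-0.21), np.float64(0.2), 0, 5], [0, np.float64(-0.41), np.float64(0.41), 0, 5], [0, np.float64(-0.61), np.float64(0.63), 0, 5], [0, np.float64(-0.8), np.float64(0.86), 0, 5], [0, np.float64(-0.98), np.float64(1.09), 0, 5], [0, np.float64(-1.15), np.float64(1.32), 0, 5], [0, np.float64(-1.31), np.float64(1.57), 0, 5], [0, np.float64(-1.47), np.float64(1.81), 0, 5], [0, np.float64(-1.62), np.float64(2.07), 0, 5], [0, np.float64(-1.75), np.float64(2.33), 0, 5], [0, np.float64(-1.88), np.float64(2.59), 0, 5], [0, np.float64(-2.0), np.float64(2.86), 0, 5], [0, np.float64(-2.11), np.float64(3.13), 0, 5], [0, np.float64(-2.21), np.float64(3.4), 0, 5], [0, np.float64(-2.3), np.float64(3.68), 0, 5], [0, np.float64(-2.38), np.float64(3.96), 0, 5], [0, np.float64(-2.45), np.float64(4.25), 0, 5], [0, np.float64(-2.51), np.float64(4.54), 0, 5], [0, np.float64(-2.56), np.float64(4.82), 0, 5], [0, np.float64(-2.6), np.float64(5.11), 0, 5]]
```

Request:
{"api": "send_rows", "payload": {"moves": [[0,-0.27,0.03,0,5],[0,-0.56,0.06,0,5],[0,-0.85,0.11,0,5],[0,-1.13,0.17,0,5],[0,-1.42,0.23,0,5],[0,-1.7,0.31,0,5],[0,-1.98,0.4,0,5],[0,-2.26,0.5,0,5],[0,-2.53,0.6,0,5],[0,-2.53,0.6,0,5]]}}

```text
time_s: 33.38
tcp_pos: [526.2, -261.8, 294.5]
eef_rot: [-3.141, -0.001, 1.552]
wrist_force: [-2.5, 3.3, 3.0]
grip_width: 0.116
grasp_force: 23.6
```

Request:
{"api": "send_rows", "payload": {"moves": [[0,-0.27,0.12,0,5],[0,-0.53,0.24,0,5],[0,-0.79,0.38,0,5],[0,-1.05,0.52,0,5],[0,-1.3,0.67,0,5],[0,-1.54,0.84,0,5],[0,-1.78,1.01,0,5],[0,-2.01,1.18,0,5],[0,-2.24,1.37,0,5],[0,-2.46,1.56,0,5],[0,-2.67,1.76,0,5],[0,-2.67,1.76,0,5]]}}

```text
time_s: 34.38
tcp_pos: [445.2, -260.2, 239.7]
eef_rot: [-3.138, -0.002, 1.552]
wrist_force: [0.6, 3.7, -6.2]
grip_width: 0.12
grasp_force: 21.3
```

```bash
python3 - <<'E'
from h import *
o=get_obs();P=o['tcp_pos'];print(P,o['wrist_force'],o['joints']);print(np.hypot(P[0]-623.5,P[2]+16.7-80),np.arctan2(623.5-P[0],P[2]+16.7-80))
snap('top','t12.png');snap('side','s12.png')
E
```

```text
[ 445.18870885 -260.22052223  239.70925885] [ 0.62002311  3.70222325 -6.23705849] [ 0.78886002  0.57930286 -0.55850206  1.86724176  0.40927048  0.81464548
 -0.00198387]
250.82891213000102 0.7907601703959736
```

Request:
{"api": "send_rows", "payload": {"moves": [[0,-0.21,0.2,0,5],[0,-0.41,0.41,0,5],[0,-0.61,0.63,0,5],[0,-0.8,0.86,0,5],[0,-0.98,1.09,0,5],[0,-1.15,1.32,0,5],[0,-1.31,1.57,0,5],[0,-1.47,1.81,0,5],[0,-1.62,2.07,0,5],[0,-1.75,2.33,0,5],[0,-1.88,2.59,0,5],[0,-2,2.86,0,5],[0,-2,2.86,0,5]]}}

```text
time_s: 35.57
tcp_pos: [388.1, -259.3, 154.6]
eef_rot: [3.139, -0.001, 1.553]
wrist_force: [3.4, 4.3, -6.2]
grip_width: 0.118
grasp_force: 20.3
```

```bash
cat > st.py <<'E'
from h import *
o=get_obs();P=o['tcp_pos'];print(P,o['wrist_force'],o['joints'],o['grip_width']);print(np.hypot(P[0]-623.5,P[2]+16.7-80),np.arctan2(623.5-P[0],P[2]+16.7-80))
E
python3 st.py
```

```text
[ 388.10536606 -259.30968336  154.63527088] [ 3.38778539  4.26716775 -6.20372895] [ 0.77366561  0.6479966  -0.44557187  2.10059976  0.56103465  0.50718401
 -0.10963595] 0.11810285523102373
252.49309969698777 1.200669438477342
```

Request:
{"api": "send_rows", "payload": {"moves": [[0,-0.09,0.23,0,5],[0,-0.17,0.47,0,5],[0,-0.25,0.71,0,5],[0,-0.32,0.95,0,5],[0,-0.38,1.2,0,5],[0,-0.43,1.44,0,5],[0,-0.48,1.69,0,5],[0,-0.52,1.94,0,5],[0,-0.52,1.94,0,5]]}}

```text
time_s: 36.32
tcp_pos: [372.6, -259.1, 96.5]
eef_rot: [3.14, -0.001, 1.553]
wrist_force: [4.1, 3.6, -4.6]
grip_width: 0.124
grasp_force: 20.0
```

```bash
python3 st.py; python3 - <<'E'
from sil import *
snap('top','t13.png');snap('side','s13.png')
print(fit('s13.png',2,(28,20,40),(-114,-6,54)))
E
```

```text
[ 372.59333157 -259.11360207   96.47317608] [ 4.11973652  3.64580147 -4.64115301] [ 0.69021658  0.7386116  -0.29346703  2.1819655   0.68944649  0.30903222
 -0.21267739] 0.12404181245111227
253.09013388984846 1.4393455132747637
(array([-113.5,   -4. ]), np.float64(68.85), np.float64(205.9))
```

Request:
{"api": "send_rows", "payload": {"moves": [[0,-0.02,0.15,0,5],[0,-0.03,0.3,0,5],[0,-0.04,0.45,0,5],[0,-0.05,0.55,0,5],[0,-0.05,0.55,0,5]]}}

```text
time_s: 36.83
tcp_pos: [370.9, -259.2, 80.8]
eef_rot: [3.14, -0.0, 1.553]
wrist_force: [3.0, 4.3, -4.8]
grip_width: 0.117
grasp_force: 20.0
```

```bash
python3 st.py
```

```text
[ 370.93883611 -259.2087856    80.75349782] [ 2.96165834  4.31771475 -4.78132872] [ 0.65917392  0.76753053 -0.24216057  2.19505066  0.7204945   0.25390265
 -0.23893753] 0.11680724767509615
253.16351651470706 1.5017999973317024
```

Request:
{"api": "send_rows", "payload": {"moves": [[0,0,0.07,0,5],[0,0,0.14,0,5],[0,0,0.21,0,5],[0,0,0.28,0,5],[0,0,0.28,0,5],[0,0,0.28,0,5]]}}

```text
time_s: 37.33
tcp_pos: [370.5, -259.4, 73.2]
eef_rot: [3.141, 0.001, 1.552]
wrist_force: [1.4, 4.6, 4.9]
grip_width: 0.119
grasp_force: 20.9
```

```bash
python3 st.py
```

```text
[ 370.50543051 -259.39803314   73.23647179] [1.37655327 4.62995676 4.90924128] [ 0.64264882  0.78199541 -0.21573369  2.1999165   0.73403903  0.22734032
 -0.25085134] 0.11939930129196195
253.18962392440434 1.5315410679448438
```

Request:
{"api": "send_rows", "payload": {"moves": [[0,0,0.06,0,5],[0,0,0.12,0,5],[0,0,0.18,0,5],[0,0,0.18,0,5],[0,0,0.18,0,5]]}}

```text
time_s: 37.75
tcp_pos: [370.5, -260.4, 69.6]
eef_rot: [3.139, 0.004, 1.552]
wrist_force: [-1.2, 4.8, 27.1]
grip_width: 0.117
grasp_force: 24.1
```

```bash
python3 st.py
```

```text
[ 370.5454867  -260.43500414   69.55549369] [-1.21085058  4.80004652 27.07822866] [ 0.63179007  0.78894154 -0.19746037  2.20261733  0.74247473  0.21044905
 -0.258039  ] 0.11674532542075837
253.03184976986742 1.546071648541785
```

Request:
{"api": "send_rows", "payload": {"moves": [[0,0,0.1,0,16],[0,0,0.1,0,20],[0,0,0.1,0,20],[0,0,-0.5,0,20],[0,0,-1.2,0,20],[0,0,-2,0,10],[0,0,-2.5,0,0],[0,0,-2.5,0,0],[0,0,-2.5,0,0]]}}

```text
time_s: 38.5
tcp_pos: [369.8, -260.3, 142.5]
eef_rot: [3.141, 0.001, 1.55]
wrist_force: [-0.8, -1.3, 0.3]
grip_width: 0.002
grasp_force: 0.0
```

```bash
python3 st.py; python3 - <<'E'
from sil import *
snap('top','t14.png');snap('side','s14.png')
print('heat',fit('s14.png',2,(28,20,40),(-114,-6,54)))
# hypothesised lid top right edge corners when shut: (122-216, -69, 102), (122,-69,102); handle ends
P=W([[-94,-69,102],[122,-69,102],[-94,69,102],[-128.5,-50,88],[-128.5,50,88]])
print(proj('side0.png',P).round(1).tolist())
im=cv2.imread('pics/s14.png')
u,v=proj('side0.png',W([[-60,-69,102]]))[0]; g=cv2.cvtColor(im,cv2.COLOR_BGR2GRAY)
for bx in(-85,-60,0,60):
    u,v=proj('side0.png',W([[bx,-69,102]]))[0];print(bx,round(u),round(v,1),g[round(v)-9:round(v)+10,round(u)].tolist())
E
```

```text
[ 369.82966661 -260.298082    142.53757661] [-0.82073969 -1.31105946  0.33849571] [ 0.77497369  0.6558932  -0.41657205  2.15190708  0.6088668   0.44792025
 -0.14361443] 0.0017423962012334585
265.7578438867408 1.268035016647422
heat (array([-113.6,   -4.1]), np.float64(25.91), np.float64(248.9))
[[226.6, 340.9], [333.5, 336.0], [228.7, 286.2], [210.7, 337.1], [213.7, 297.5]]
-85 231 340.7 [245, 243, 245, 245, 245, 245, 246, 249, 234, 113, 124, 118, 123, 123, 100, 105, 105, 71, 49]
-60 243 340.1 [246, 244, 245, 245, 245, 246, 246, 247, 248, 153, 117, 124, 124, 124, 129, 99, 107, 106, 43]
0 273 338.7 [171, 254, 246, 244, 245, 246, 246, 247, 247, 129, 117, 112, 121, 120, 108, 108, 119, 99, 44]
60 303 337.4 [244, 240, 242, 240, 242, 243, 244, 245, 247, 235, 116, 181, 182, 183, 186, 188, 190, 186, 186]
```

The lid edge matches the fully shut model along its whole length. I'll press on top to be sure it is seated.

Request:
{"api": "send_rows", "payload": {"moves": [[-0.3,0.6,-0.3,0,0],[-0.7,1.3,-0.3,0,0],[-0.93,1.88,-0.3,0,0],[-0.93,1.88,0,0,0],[-0.93,1.88,0.5,0,0],[-0.93,1.88,1,0,0],[-0.93,1.88,1.2,0,0],[-0.93,1.88,1.3,0,0],[-0.93,1.88,1.38,0,0],[-0.93,1.88,1.44,0,0],[-0.93,1.88,1.44,0,0]]}}

```text
time_s: 39.52
tcp_pos: [423.8, -287.3, 101.8]
eef_rot: [-3.138, 0.002, 1.553]
wrist_force: [-9.1, 4.0, 35.9]
grip_width: -0.002
grasp_force: 17.8
```

Request:
{"api": "send_rows", "payload": {"moves": [[0,0,-0.3,0,0],[0,0,-1,0,0],[0,0,-2,0,0],[0,0,-3,0,0],[0,0,-4,0,0],[3,-1,-4.5,0,0],[5,-1,-4.5,0,0],[5,-1,-4.5,0,0],[5,-1,-4.5,0,0]]}}

```text
time_s: 40.27
tcp_pos: [397.4, -134.6, 234.4]
eef_rot: [-3.141, -0.0, 1.554]
wrist_force: [-0.1, 0.4, 0.2]
grip_width: -0.001
grasp_force: 0.0
```

```bash
python3 - <<'E'
from sil import *
import sil
print(get_obs()['tcp_pos'],get_obs()['wrist_force'])
snap('top','t15.png');snap('side','s15.png')
for n in('s15.png','s3.png'): print(n,'heat',fit(n,2,(28,20,40),(-114,-6,54)),'clip',fit(n,1,(10,6,12),(-146,-7,40)))
g=cv2.cvtColor(cv2.imread('pics/s15.png'),cv2.COLOR_BGR2GRAY)
for bx in(-85,0,60):
    u,v=proj('side0.png',W([[bx,-69,102]]))[0];print(bx,round(v,1),g[round(v)-4:round(v)+5,round(u)].tolist())
# bars in tray, tin, glue unchanged
im=cv2.imread('pics/t15.png').astype(float);m=((np.minimum(im[...,2],im[...,1])-im[...,0])>80).astype(np.uint8);k=np.zeros_like(m);k[168:210,150:215]=m[168:210,150:215]
n,l,st,ce=cv2.connectedComponentsWithStats(k);print([(st[i].tolist(),onz('t15.png',*ce[i],36).round(0).tolist()) for i in range(1,n) if st[i,4]>15])
a=cv2.imread('pics/top0.png').astype(int);b=im.astype(int)
for nm,(x0,x1,y0,y1) in dict(tin=(271,288,164,182),glue=(210,222,172,184)).items(): print(nm,abs(a-b)[y0:y1,x0:x1].mean(),abs(a-b)[y0:y1,x0:x1].max())
E
```

```text
[ 397.44435185 -134.58827131  234.44204438] [-0.0759855   0.43773784  0.18821833]
s15.png heat (array([-113.7,   -3.9]), np.float64(28.46), np.float64(246.5)) clip (array([-147.2,   -4.8]), np.float64(8.0), np.float64(13.5))
s3.png heat (array([-113.8,   -3.9]), np.float64(24.51), np.float64(242.4)) clip (array([-146. ,   -4.8]), np.float64(4.72), np.float64(17.7))
-85 340.7 [245, 245, 249, 233, 113, 123, 117, 124, 122]
0 338.7 [245, 245, 246, 247, 127, 116, 114, 121, 121]
60 337.4 [242, 243, 244, 245, 235, 115, 181, 179, 181]
[([170, 180, 18, 6, 71], [569.0, 260.0, 36.0]), ([199, 181, 4, 17, 65], [547.0, 186.0, 36.0]), ([172, 193, 17, 6, 68], [525.0, 254.0, 36.0])]
tin 3.0904139433551197 8
glue 2.800925925925926 9
```

All checks hold: heat grip at the clip, three bars flat and apart in the tray, lid shut, tin and glue unmoved.

```bash
python3 -c "
from station import ticket
print(ticket.job_done())"
```

```text
the job is handed in; nothing more can be done
None
```

The job is handed in: the heat grip is within about 1 mm of the green clip, all three bars present lie flat and apart in the tray, the stay is broken, the lid is fully shut, and the glue bottle and tin are where they were.

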